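# Load the board test nests and power them up

### The job

First roll the power unit's edge thumbwheel with a fingertip all the way down to off. Then load every board carrier on the bench, whichever are there, onto the nest of its own colour, down flat with both dowels through its holes, and slide the interlock tongue fully home into the slot in the front of the power unit; carriers and tongue in any order. Last, roll the thumbwheel up until its white line stands at the green marks, and leave the rest of the bench as it is.

Things in the scene. Friction and masses are not known exactly. Their poses are not given: they have to be found in the camera images.
- carrier_red: loose board carrier (may be absent): black plate 130 (x) x 76 (y) x 6 thick with a green circuit board, 0.18 kg. Two round 10 mm through holes at x = +-50, y = 0. Upright red grip bar in the middle, 38 long (x), 14 wide (y), top 46 above the underside: pinch across y from above. Origin: centre of underside, z up. Same when turned half round
- nest_red: fixed aluminium block with red end stripes, 150 (x) x 96 (y) x 15 high, for the red carrier. Two upright 8 mm dowels at x = +-50, y = 0 stand 22 above its top, the upper 7 tapering to 3 mm. Origin: centre of underside, on the bench. A seated carrier (either way round) lies on the block, its origin 15 above this one
- carrier_yellow: loose board carrier (may be absent): black plate 130 (x) x 76 (y) x 6 thick with a green circuit board, 0.18 kg. Two round 10 mm through holes at x = +-50, y = 0. Upright yellow grip bar in the middle, 38 long (x), 14 wide (y), top 46 above the underside: pinch across y from above. Origin: centre of underside, z up. Same when turned half round
- nest_yellow: fixed aluminium block with yellow end stripes, 150 (x) x 96 (y) x 15 high, for the yellow carrier. Two upright 8 mm dowels at x = +-50, y = 0 stand 22 above its top, the upper 7 tapering to 3 mm. Origin: centre of underside, on the bench. A seated carrier (either way round) lies on the block, its origin 15 above this one
- carrier_blue: loose board carrier (may be absent): black plate 130 (x) x 76 (y) x 6 thick with a green circuit board, 0.18 kg. Two round 10 mm through holes at x = +-50, y = 0. Upright blue grip bar in the middle, 38 long (x), 14 wide (y), top 46 above the underside: pinch across y from above. Origin: centre of underside, z up. Same when turned half round
- nest_blue: fixed aluminium block with blue end stripes, 150 (x) x 96 (y) x 15 high, for the blue carrier. Two upright 8 mm dowels at x = +-50, y = 0 stand 22 above its top, the upper 7 tapering to 3 mm. Origin: centre of underside, on the bench. A seated carrier (either way round) lies on the block, its origin 15 above this one
- tongue: loose interlock tongue lying on the bench, 0.12 kg: steel blade 28 wide (y), 5 thick, x = -18 to +68; orange cross shoulder 50 wide, 14 high, front face at x = +28, so 40 of blade lies ahead of it. Upright orange grip bar centred on x = 0, 34 long (x), 14 wide (y), top 48 above the underside: pinch across y from above. Origin: blade underside below the grip's centre
- tongue_tip (a point): middle of the front end of the tongue's blade, at its underside (68 ahead of the tongue's origin along its x)
- unit: fixed blue power unit, 150 (x) x 130 (y) x 70 high, front face towards -x. Low in the front, between yellow marks, is the interlock slot; the thumbwheel stands out of the top. Origin: centre of underside
- slot_mouth (a point): middle of the interlock slot's mouth at bench level; axes as the unit's, +x runs into the slot. Slot 36 wide (y), 10 high from the bench up, 70 deep. A tongue slid in level along +x is home when its shoulder meets the front face: 40 of blade inside, tongue origin 28 in front of the mouth
- dial_top (a point): highest point of the thumbwheel's rim, 14 above the unit's top panel, midway along its width; axes as the unit's; does not turn. The wheel is black, ribbed, radius 40, 20 wide (x), its axle along x 40 below this point. A closed gripper pressed lightly on top and drawn along y rolls it by friction (rim drag about 1 N)
- dial (a joint): thumbwheel angle, rad, 0 to 1.4, stops at both ends; stays where left. Drawing the rim to the unit's +y raises it, to -y lowers it, 1 rad per 40 mm. A white line on the rim shows it: at 0 (off) the line leans 0.7 rad to the -y side, by the white panel marks; at 0.7 it is uppermost, by the green marks; at 1.4 by the red marks on the +y side
- tip_cleaner: bystander, not to be disturbed: brass-coloured soldering-tip cleaner, a squat domed pot 68 dia x 50 high. Origin: centre of the underside.
- wire_spool: bystander, not to be disturbed: spool of red wire, 64 dia x 40 high. Origin: centre of the underside.
- multimeter: bystander, not to be disturbed: red hand multimeter lying on its back, 170 x 80 x 35. Origin: centre of the underside.
- flux_bottle: bystander, not to be disturbed: small flux bottle, 44 dia x 90 high. Origin: centre of the underside.
Mind the look-alikes: they are no part of the job. Leave any pink look-alike of the nest_red alone.

How it is judged:
On the way, in this order (a step that is already met when the one before it is completed fails the run):
1. the thumbwheel is rolled down to off (below 0.08 rad) (value of joint dial below 0.08 rad), for 0.2 s.
2. with the wheel still off, every carrier present lies flat on the nest of its colour over both dowels, and the tongue is home in the slot (z of carrier_red in the frame of nest_red below 0.0185 m and horizontal distance between carrier_red and nest_red below 0.004 m and angle between the x axis of carrier_red and the x axis of nest_red, either way round below 0.06 rad and angle between each of carrier_red, carrier_yellow, carrier_blue's own z axis and vertical below 0.06 rad and z of carrier_yellow in the frame of nest_yellow below 0.0185 m and horizontal distance between carrier_yellow and nest_yellow below 0.004 m and angle between the x axis of carrier_yellow and the x axis of nest_yellow, either way round below 0.06 rad and z of carrier_blue in the frame of nest_blue below 0.0185 m and horizontal distance between carrier_blue and nest_blue below 0.004 m and angle between the x axis of carrier_blue and the x axis of nest_blue, either way round below 0.06 rad and x of tongue_tip in the frame of slot_mouth above 0.035 m and y of tongue_tip in the frame of slot_mouth between -0.008 and 0.008 m and z of tongue_tip in the frame of slot_mouth below 0.008 m and value of joint dial below 0.15 rad), for 0.3 s.
3. the thumbwheel is rolled up to the green marks (0.56 to 0.84 rad) (value of joint dial between 0.56 and 0.84 rad), for 0.3 s.
At the end, for the whole second after the job is handed in: Each carrier present lies flat on its own nest, both dowels through (within 3.5 mm of the block, 4 mm of centre, 0.06 rad, either way round); the blade is at least 35 mm inside the slot; the thumbwheel is at 0.7 +- 0.14 rad; all at rest (all of step 3 and z of carrier_red in the frame of nest_red below 0.0185 m and horizontal distance between carrier_red and nest_red below 0.004 m and angle between the x axis of carrier_red and the x axis of nest_red, either way round below 0.06 rad and angle between each of carrier_red, carrier_yellow, carrier_blue's own z axis and vertical below 0.06 rad and z of carrier_yellow in the frame of nest_yellow below 0.0185 m and horizontal distance between carrier_yellow and nest_yellow below 0.004 m and angle between the x axis of carrier_yellow and the x axis of nest_yellow, either way round below 0.06 rad and z of carrier_blue in the frame of nest_blue below 0.0185 m and horizontal distance between carrier_blue and nest_blue below 0.004 m and angle between the x axis of carrier_blue and the x axis of nest_blue, either way round below 0.06 rad and x of tongue_tip in the frame of slot_mouth above 0.035 m and y of tongue_tip in the frame of slot_mouth between -0.008 and 0.008 m and z of tongue_tip in the frame of slot_mouth below 0.008 m and linear speed of each of carrier_red, carrier_yellow, carrier_blue, tongue below 0.02 m/s and velocity of joint dial between -0.05 and 0.05 rad/s); the robot touches nothing.
It fails at once if a bystander is pushed or lifted more than 4 cm from its place (distance of any of tip_cleaner, wire_spool, multimeter, flux_bottle from where it was at the start of the episode above 0.04 m).
Of carrier_red, carrier_yellow, carrier_blue only 2 to 3 are there at a start; the rules pass over those that are not, and their reading is None.
At some moment in a run one of carrier_red, carrier_yellow, carrier_blue, tongue may be knocked a few centimetres aside while the robot is not near it.
Once in a run the grip may slacken for a moment while it holds something.
It also fails if it takes over 208 s, if anything falls off the work surface, if the arm or the gripper's body presses on something with over 40 N, if the wrist force passes 120 N, or if a joint passes its speed limit or range.

### The arm

A 6-joint arm with a two-finger parallel gripper is mounted at the origin on the work surface. World frame = base frame: x ahead of the robot, y to its left, z up, the work surface at z = 0. Lengths are in m, angles in rad, forces in N, time in s.
With the tool pointing down it reaches from about 0.375 to 0.9 m from the base axis. Payload 3.1 kg.
Tool frame: the origin (TCP) lies at the very end of the fingers, on their centre line; the grasp point (between the pads) lies 19 mm behind it (grip_depth is the distance from the TCP to the grasp point, in m); z points along the fingers, y is the line along which they close (so a half turn about z gives the same grasp; the last joint's range is limited). The gripper opens to 85 mm and grips with 20 to 120 N. Pads are 22 mm wide; open, the fingers measure 114 mm over their backs; the gripper's body (76 mm by 85 mm) begins 54 mm behind the grasp point. The pads swing forward as they close: fully open they stand 13 mm farther back than shut.
Start: joints at [-1.286, 0.527, 1.433, -0, 1.181, -0.178], TCP at [0.28, -0.559, 0.231] pointing down, gripper open.
Joint ranges: [-3.08, 3.08], [-0.75, 2.2], [0.22, 2.44], [-1.43, 4.57], [0, 2.65], [-2.85, 2.85]. Speed limits (rad/s): [2.79, 2.79, 3.14, 3.14, 3.14, 3.14].

### API

Orientations are given as a unit quaternion [x, y, z, w].
In Python, from station import * gives the robot as it stands.
- The arm moves only by the tool apply_moves, never from a script. Its argument "plan" is a list of rows, each a list of 7 numbers: the shift along the tool's x, y, z in m, then the turn, a rotation vector about the tool's x, y, z in rad, then the gripper command: -1 is fully open, 1 is shut, values between are in proportion. In form: [[dx, dy, dz, wx, wy, wz, jaw], ...]. A call has 1 to 8 rows; each row shifts and turns the commanded pose from where the row before left it, along the tool's axes as they then stand; what a row does not reach is not made up. A row lasts 1/8 s, in which the tool goes at most 62.5 mm and 10.7 degrees, less where a joint would pass 70% of its speed; a pose out of reach is approached as far as the arm can. A call is refused whole if a number of a shift passes 0.0625 or a number of a turn 0.188, either way. A call with a gripper value outside its range is refused whole. The fingers move at their own pace and stop on an object; "force" is the grip in N (left out, the last holds). Time passes only in rows, so rows that do not move let the fingers close. It gives the time, the measured TCP pose, the force, the opening and the grip force at its end, in the units of the state.
- sense(): the state, without advancing time (a new reading comes with each control period).
- snapshot(name): name is "scene" or "top" or "wrist"; returns the picture (384x512x3 uint8, red, green, blue); there is no depth.
- calibration(name): a dict with "camera_matrix" (3x3 intrinsics, pixels), "R" (3x3) and "t" (3): a world point X has camera coordinates R X + t; the wrist camera has in their place "mount" (4x4, takes a point from camera to tool coordinates, whose origin is the TCP and whose axes are the flange's). Camera axes: x right, y down, z forward; pixel columns grow to the right and rows downward; lengths in m; the calibration is good to about 2 mm. The wrist camera is an equidistant fisheye: a pixel r from the principal point sees the ray r / f radians off the axis. A picture is of the moment at which its call begins: read the wrist's pose just before it. calibration takes no time and is no camera call.
- sign_off(): hands the job in; it is judged then, once.
The state is a dict: "t": time; "q": joint angles; "qd": joint speeds; "tau": joint torques, N m; "tcp_pos": TCP position; "tool_rot": TCP orientation; "force": force on the tool from outside, world axes, zero at the start; "ft_torque": the same for the moment, N m; "finger_gap": opening from 0.0 (shut) to 1.0 (fully open); "gripper_force": force on a finger pad.
Only numpy, scipy, OpenCV 4.12 (cv2) and the standard library are available. Lean on these libraries where they do the work, as an engineer would, in place of code of your own. Each camera call takes 0.05 s, during which the arm holds its last target. There are 200 camera calls.

## Working session

There is one attempt and no reset: what is moved stays moved. The work goes in short steps, Python scripts to look and compute and a tool call to move; the robot and the scene stay as the last step left them, time stands still between calls to the robot, and variables do not carry over. Pictures are saved under pics/ and viewed, at most 14 in all, crops included, and the job is handed in when it is done.

Besides the shell and the picture viewer there is one more tool, called after "Request:" as a command line: name --pt "numbers of a row" for each row, then --argument value for the rest. apply_moves: Moves the arm, as the interface text tells. Its arguments: {"type":"object","properties":{"plan":{"type":"array"},"force":{"type":"number"}},"required":["plan"]}

```bash
ls; mkdir -p pics
python3 - <<'E'
from station import *
import cv2, numpy as np
s=sense(); print(s['t'],s['tcp_pos'],s['tool_rot'],s['finger_gap'])
for n in ("scene","top","wrist"):
    im=snapshot(n); np.save(f'pics/{n}0.npy',im); c=calibration(n); print(n,{k:np.round(v,4).tolist() if not isinstance(v,str) else v for k,v in c.items()})
    if n!="wrist": cv2.imwrite(f'pics/{n}0.png',cv2.resize(im[...,::-1],(800,600),interpolation=cv2.INTER_CUBIC))
E
```

```text
pics
0.0 [ 0.27942105 -0.5582564   0.23032099] [ 9.73231650e-01  2.29823727e-01 -5.19231704e-05 -1.09893832e-03] 1.002592656229198
scene {'camera_matrix': [[369.2919, 0.0, 256.4487], [0.0, 369.2919, 191.6784], [0.0, 0.0, 1.0]], 'R': [[-0.8646, 0.5023, -0.0114], [0.3226, 0.5376, -0.779], [-0.3852, -0.6773, -0.6269]], 't': [0.4487, -0.103, 1.4342]}
top {'camera_matrix': [[499.2932, 0.0, 256.2105], [0.0, 499.2932, 198.8677], [0.0, 0.0, 1.0]], 'R': [[0.0075, -1.0, 0.001], [-0.9991, -0.0076, -0.0409], [0.0409, -0.0007, -0.9992]], 't': [0.0087, 0.5019, 1.5733]}
wrist {'camera_matrix': [[297.3186, 0.0, 253.7989], [0.0, 297.3186, 186.2916], [0.0, 0.0, 1.0]], 'mount': [[-0.0002, -0.9548, -0.2974, 0.0765], [1.0, -0.0006, 0.0012, 0.0006], [-0.0014, -0.2974, 0.9547, -0.1425], [0.0, 0.0, 0.0, 1.0]]}
```

View pics/top0.png

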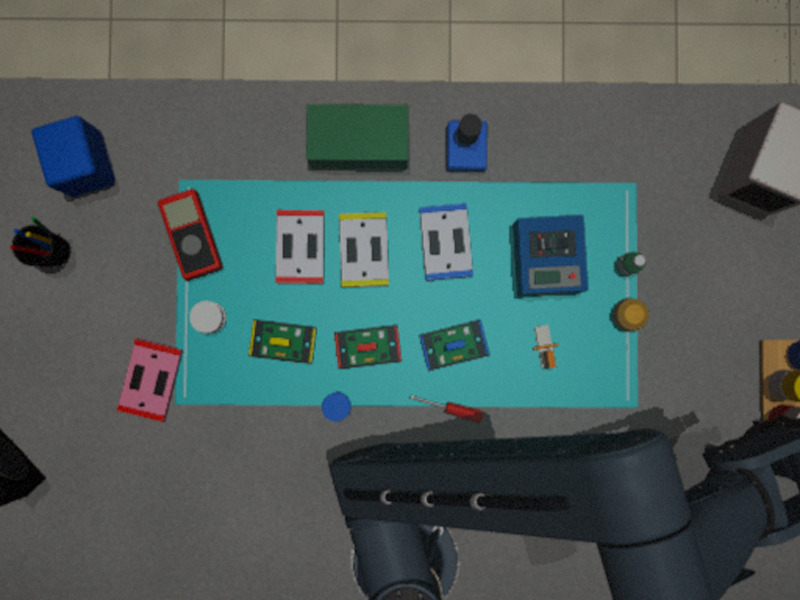

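View pics/scene0.png

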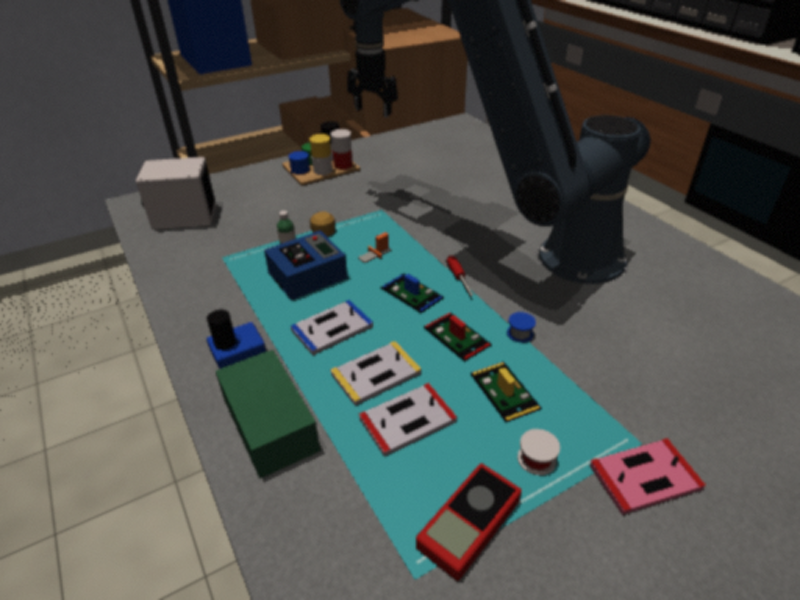

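The top view shows these, in 800 px coordinates:
- Nests: red (300,246), yellow (364,250), blue (446,242). The pink decoy is at (150,380).
- Carriers: yellow (282,342), red (368,347), blue (454,345).
- Tongue (545,347) with its blade pointing +x, and the unit at (549,257).

Possible mix-ups:
- Red nest: pink block (150,380).
- Blue carrier: blue cap (336,406).
- Tongue: screwdriver (450,408).
- Unit: blue stand (467,145).

```bash
cat > h.py <<'E'
from station import *
import cv2, numpy as np
from scipy.spatial.transform import Rotation as Ro
def ray(name,uv,s=None):
    """origin, unit directions (world) of pixels uv (N,2)"""
    uv=np.atleast_2d(np.asarray(uv,float)); c=calibration(name); K=np.array(c['camera_matrix'])
    x=(uv[:,0]-K[0,2])/K[0,0]; y=(uv[:,1]-K[1,2])/K[1,1]
    if name=='wrist':
        r=np.hypot(x,y)+1e-12; d=np.c_[x/r*np.sin(r),y/r*np.sin(r),np.cos(r)]
        M=np.array(c['mount']); T=np.eye(4); T[:3,:3]=Ro.from_quat(s['tool_rot']).as_matrix(); T[:3,3]=s['tcp_pos']
        T=T@M; return T[:3,3],d@T[:3,:3].T
    R=np.array(c['R']); d=np.c_[x,y,np.ones(len(x))]@R
    return -R.T@np.array(c['t']),d/np.linalg.norm(d,axis=1)[:,None]
def onz(name,uv,z,s=None):
    o,d=ray(name,uv,s); return (o+d*((z-o[2])/d[:,2])[:,None])[:,:2]
def proj(name,X,s=None):
    X=np.atleast_2d(np.asarray(X,float)); c=calibration(name); K=np.array(c['camera_matrix'])
    if name=='wrist':
        M=np.array(c['mount']); T=np.eye(4); T[:3,:3]=Ro.from_quat(s['tool_rot']).as_matrix(); T[:3,3]=s['tcp_pos']
        T=np.linalg.inv(T@M); P=X@T[:3,:3].T+T[:3,3]; h=np.hypot(P[:,0],P[:,1])+1e-12; a=np.arctan2(h,P[:,2])
        return np.c_[P[:,0]/h*a,P[:,1]/h*a]*K[0,0]+K[:2,2]
    P=X@np.array(c['R']).T+np.array(c['t']); return P[:,:2]/P[:,2:]*K[0,0]+K[:2,2]
def rect(P):
    """centre, long-axis yaw, sizes (mm) of world points"""
    (c,wh,a)=cv2.minAreaRect((np.asarray(P)*1000).astype(np.float32))
    if wh[0]<wh[1]: a+=90; wh=wh[::-1]
    a=(a+90)%180-90
    return np.round(np.array(c)/1000,4),round(np.radians(a),3),np.round(wh,1)
def tool(s):
    R=Ro.from_quat(s['tool_rot']).as_matrix(); return R
E
python3 - <<'E'
from h import *
im=np.load('pics/top0.npy'); hsv=cv2.cvtColor(im,cv2.COLOR_RGB2HSV)
teal=cv2.inRange(hsv,(80,110,60),(96,255,255))
nt=cv2.bitwise_not(teal)
boxes=dict(nred=(272,205,330,288),nyel=(335,207,392,290),nblu=(414,200,478,284),cyel=(243,315,322,368),cred=(330,318,405,372),cblu=(416,316,492,374),tong=(525,320,562,373),unit=(505,208,592,302))
zz=dict(n=.015,c=.006,t=.005,u=.07)
for k,b in boxes.items():
    x0,y0,x1,y1=[int(round(v/1.5625)) for v in b]; m=np.zeros_like(nt); m[y0:y1,x0:x1]=nt[y0:y1,x0:x1]
    n,l,st,ce=cv2.connectedComponentsWithStats(m); i=1+np.argmax(st[1:,4]); uv=np.argwhere(l==i)[:,::-1]
    print(k,st[i],*rect(onz('top',uv,zz[k[0]])))
print(im[222,352],hsv[222,352])
cv2.imwrite('pics/unit.png',cv2.resize(im[125:245,310:430,::-1],(600,600),interpolation=cv2.INTER_CUBIC))
E
```

```text
nred [ 175  134   33   48 1486] [0.6316 0.2199] -0.008 [151.3  99.5]
nyel [ 216  135   33   49 1483] [0.6267 0.0896] 0.041 [152.8  98.8]
nblu [ 268  130   35   50 1470] [ 0.6437 -0.078 ] 0.097 [151.6  98.5]
cyel [159 205  43  28 937] [0.4384 0.2531] 1.462 [131.2  73.9]
cred [214 208  43  28 953] [0.429  0.0794] -1.444 [132.4  74.6]
cblu [268 205  45  32 919] [ 0.4344 -0.0965] -1.319 [129.5  73.8]
tong [341 208  17  28 294] [ 0.4322 -0.2827] -0.076 [86.2 50.2]
unit [ 328  138   49   52 2275] [ 0.6106 -0.2796] 0.06 [155.2 140.3]
[153 139 120] [ 17  55 153]
```

View pics/unit.png

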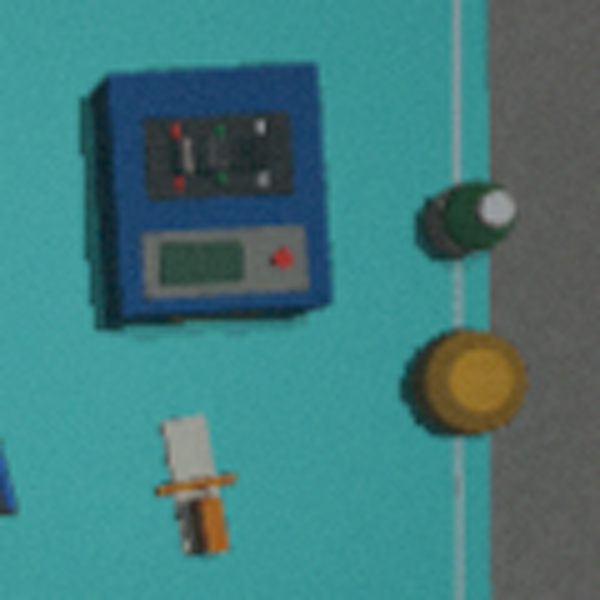

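The unit crop shows the wheel at (218,150), red marks at (178,155) on the +y side, green at (220,150) and white at (262,150). The white line is near the red marks (188,155), so the dial starts high. I'll fly over the unit, tool x along world x.

Request:
apply_moves --pt "0 0 -0.02 0 0 0.155 1" --pt "0 0 0 0 0 0.155 1" --pt "0 0 0 0 0 0.154 1"

```text
t: 0.52
tcp_pos: [0.2796, -0.5588, 0.2512]
tool_rot: [1.0, -0.003, -0.0, -0.0]
force: [-1.0, -0.2, 0.3]
finger_gap: 0.376
gripper_force: 0.0
```

Request:
apply_moves --pt "0.04 -0.035 0 0 0 0 1" --pt "0.04 -0.035 0 0 0 0 1" --pt "0.04 -0.035 0 0 0 0 1" --pt "0.04 -0.035 0 0 0 0 1" --pt "0.04 -0.035 0 0 0 0 1" --pt "0.04 -0.035 0 0 0 0 1" --pt "0.04 -0.035 0 0 0 0 1" --pt "0.04 -0.035 0 0 0 0 1"

```text
t: 1.52
tcp_pos: [0.6007, -0.2776, 0.2509]
tool_rot: [1.0, -0.0, -0.0, -0.0]
force: [0.3, -0.9, 0.4]
finger_gap: 0.003
gripper_force: 0.0
```

Request:
apply_moves --pt "0 0 0 0 0 0 1" --pt "0 0 0 0 0 0 1" --pt "0 0 0 0 0 0 1"

```text
t: 1.9
tcp_pos: [0.5986, -0.28, 0.2512]
tool_rot: [1.0, -0.001, -0.0, -0.0]
force: [0.1, -0.3, -0.0]
finger_gap: -0.003
gripper_force: 0.0
```

```bash
cat >> h.py <<'E'
def grab(tag,png=True):
    s=sense(); im=snapshot('wrist'); np.save(f'pics/{tag}.npy',im); np.save(f'pics/{tag}_s.npy',np.r_[s['tcp_pos'],s['tool_rot']])
    if png: cv2.imwrite(f'pics/{tag}.png',cv2.resize(im[...,::-1],(800,600),interpolation=cv2.INTER_CUBIC))
    return s,im
def load(tag):
    v=np.load(f'pics/{tag}_s.npy'); return dict(tcp_pos=v[:3],tool_rot=v[3:]),np.load(f'pics/{tag}.npy')
def where():
    s=sense(); R=tool(s); print('t%.2f'%s['t'],'tcp',np.round(s['tcp_pos'],4),'yaw %.4f'%np.arctan2(R[1,0],R[0,0]),'zax',np.round(R[:,2],3),'F',np.round(s['force'],1),'gap %.3f gf %.1f'%(s['finger_gap'],s['gripper_force']))
E
python3 -c "
from h import *
grab('w1'); where()
print(onz('top',[(353.6,155)],.084))"
```

```text
t1.95 tcp [ 0.5986 -0.2802  0.2512] yaw -0.0022 zax [-0.001  0.    -1.   ] F [-0.8  0.3 -0.5] gap 0.002 gf 0.0
[[ 0.63428656 -0.28208141]]
```

View pics/w1.png

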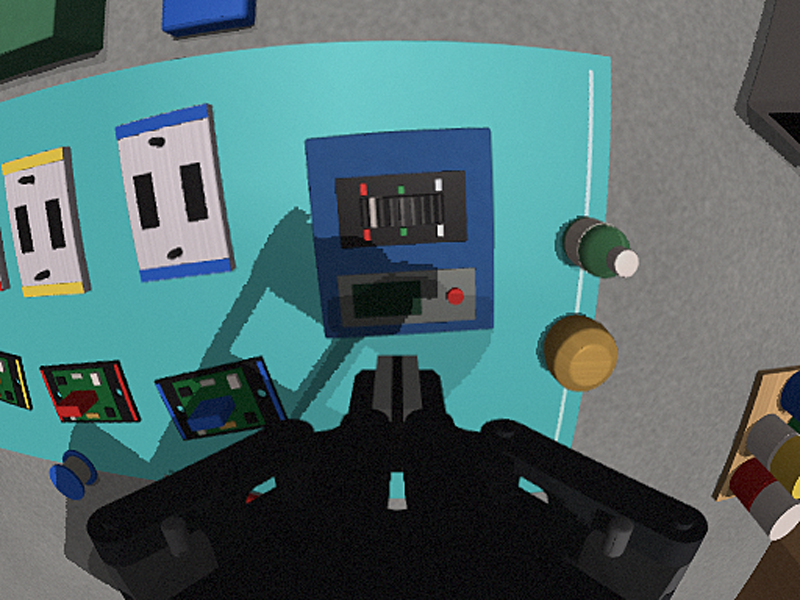

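The wrist view shows the wheel at (402,210). Its green marks are at (402,189) and (402,233), red at (364,188) and (366,235), white at (438,185) and (441,231). The white line is at (374,212), near red.

Run:
```python
from h import *
s,im=load('w1'); hsv=cv2.cvtColor(im,cv2.COLOR_RGB2HSV)
M={}
for n,c in dict(gt=(402,189),gb=(402,233),rt=(363,188),rb=(366,235),wt=(438,185),wb=(441,231)).items():
    x,y=[int(v/1.5625) for v in c]; x0,y0=x-6,y-7
    p=hsv[y0:y+8,x0:x+7]; h,S,V=[p[...,i].astype(int) for i in range(3)]
    m={'g':(abs(h-65)<20)&(S>90)&(V>60),'r':((h<10)|(h>170))&(S>120)&(V>90),'w':(S<60)&(V>140)}[n[0]]
    q=np.argwhere(m); uv=q.mean(0)[::-1]+[x0,y0]; M[n]=onz('wrist',uv,.07,s)[0]; print(n,len(q),uv.round(1),M[n].round(4))
for a in 'grw': d=M[a+'t']-M[a+'b']; print(a,(M[a+'t']+M[a+'b'])/2,np.hypot(*d),np.arctan2(d[1],d[0]))
for a in 'tb': d=M['r'+a]-M['w'+a]; print(a,np.hypot(*d),np.arctan2(-d[0],d[1]))
# unit top edges: blue on z=.07
blue=cv2.inRange(hsv,(100,120,60),(118,255,255)); blue[:,:180]=0; blue[:70]=0; blue[225:]=0;blue[:,330:]=0
n,l,st,ce=cv2.connectedComponentsWithStats(blue); i=1+np.argmax(st[1:,4]); print(st[i],*rect(onz('wrist',np.argwhere(l==i)[:,::-1],.07,s)))
```

```text
gt 22 [256.3 121. ] [ 0.6487 -0.2835]
gb 23 [257.8 148. ] [ 0.6188 -0.2851]
rt 37 [232.1 120.6] [ 0.6492 -0.2572]
rb 28 [234.6 150. ] [ 0.6166 -0.2595]
wt 29 [280.5 117.9] [ 0.6522 -0.3098]
wb 28 [281.5 147. ] [ 0.6199 -0.3113]
g [ 0.63371575 -0.28430071] 0.02994942168789675 0.05669442606839074
r [ 0.63289572 -0.25835887] 0.03271772974240282 0.07214844005769284
w [ 0.63605085 -0.31053126] 0.03232767288193296 0.04793208452734763
t 0.052661781961936105 0.05669579045156707
b 0.051874366397995565 0.0641637508399021
[ 195   82  121  134 7604] [ 0.6154 -0.2853] 0.06 [148.4 128.7]
```

The dial top is at about (0.634,-0.2845,0.084) with the unit yaw at 0.06, and the unit footprint measures 148x129 mm, which agrees with the given size. I'll descend on the wheel, on its +y side.

Request:
apply_moves --pt "0.018 -0.007 0.025 0 0 0 1" --pt "0.018 -0.007 0.025 0 0 0 1" --pt "0 0 0.03 0 0 0 1" --pt "0 0 0.03 0 0 0 1" --pt "0 0 0.03 0 0 0 1" --pt "0 0 0.02 0 0 0 1" --pt "0 0 0 0 0 0 1" --pt "0 0 0 0 0 0 1"

```text
t: 2.95
tcp_pos: [0.6363, -0.2658, 0.0925]
tool_rot: [1.0, -0.0, 0.001, 0.001]
force: [0.0, 1.0, -0.4]
finger_gap: 0.003
gripper_force: 0.0
```

Request:
apply_moves --pt "0 0 0.005 0 0 0 1" --pt "0 0 0.001 0 0 0 1" --pt "0 0 0.001 0 0 0 1" --pt "0 0 0 0 0 0 1"

```text
t: 3.45
tcp_pos: [0.6357, -0.2649, 0.0844]
tool_rot: [1.0, -0.0, 0.0, 0.0]
force: [0.1, 0.0, -0.3]
finger_gap: -0.005
gripper_force: 0.0
```

Request:
apply_moves --pt "0 0.002 0.001 0 0 0 1" --pt "0 0 0.001 0 0 0 1" --pt "0 0 0.001 0 0 0 1" --pt "0 0 0 0 0 0 1"

```text
t: 3.95
tcp_pos: [0.6359, -0.2672, 0.0826]
tool_rot: [1.0, -0.0, 0.0, 0.0]
force: [-0.6, 0.9, 5.1]
finger_gap: -0.002
gripper_force: 2.9
```

Request:
apply_moves --pt "0 0.004 -0.0006 0 0 0 1" --pt "0 0.004 -0.0004 0 0 0 1" --pt "0 0.004 -0.0002 0 0 0 1" --pt "0 0.004 0 0 0 0 1" --pt "0 0.004 0 0 0 0 1" --pt "0 0.004 0 0 0 0 1" --pt "0 0.004 0.0003 0 0 0 1" --pt "0 0.004 0.0005 0 0 0 1"

```text
t: 4.95
tcp_pos: [0.6372, -0.2998, 0.0826]
tool_rot: [1.0, -0.0, 0.002, 0.001]
force: [3.1, 0.1, 3.8]
finger_gap: 0.001
gripper_force: 2.0
```

Request:
apply_moves --pt "0 0 -0.02 0 0 0 1" --pt "0 -0.034 0 0 0 0 1" --pt "0 0 0.01 0 0 0 1" --pt "0 0 0.009 0 0 0 1" --pt "0 0 0.0005 0 0 0 1" --pt "0 0 0.0005 0 0 0 1" --pt "0 0 0 0 0 0 1"

```text
t: 5.82
tcp_pos: [0.6351, -0.2651, 0.0819]
tool_rot: [1.0, -0.001, -0.001, -0.001]
force: [-0.8, 2.4, 5.2]
finger_gap: -0.001
gripper_force: 3.0
```

```bash
python3 -c "
from h import *
where(); s,im=grab('w2',False)
cv2.imwrite('pics/w2.png',cv2.resize(im[60:230,180:350,::-1],(600,600),interpolation=cv2.INTER_CUBIC))"
```

```text
t5.83 tcp [ 0.6351 -0.2651  0.0819] yaw -0.0011 zax [-0.002  0.002 -1.   ] F [-0.8  2.4  5.2] gap -0.001 gf 3.0
```

View pics/w2.png

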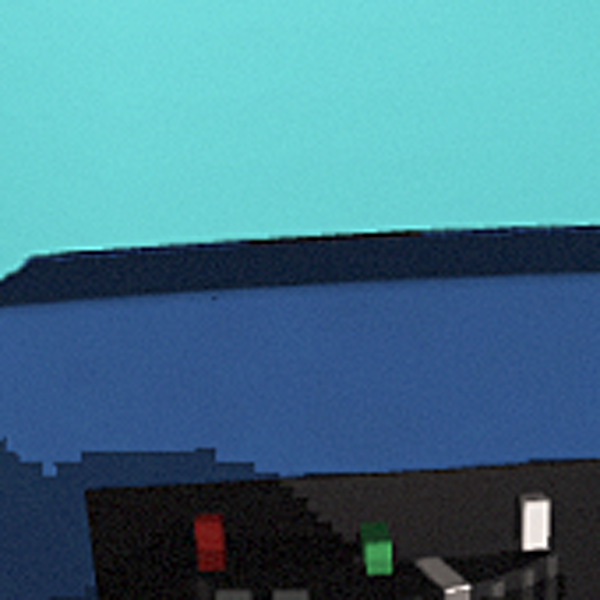

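The line is now at (440,575), between green (375,550) and white (535,520), so the stroke worked. I'll roll again.

Request:
apply_moves --pt "0 0.004 -0.0006 0 0 0 1" --pt "0 0.004 -0.0005 0 0 0 1" --pt "0 0.004 -0.0003 0 0 0 1" --pt "0 0.004 0 0 0 0 1" --pt "0 0.004 0 0 0 0 1" --pt "0 0.004 0 0 0 0 1" --pt "0 0.004 0.0003 0 0 0 1" --pt "0 0.004 0.0005 0 0 0 1"

```text
t: 6.88
tcp_pos: [0.636, -0.2966, 0.0833]
tool_rot: [1.0, -0.001, 0.0, -0.001]
force: [-0.0, 2.5, 6.0]
finger_gap: 0.005
gripper_force: 2.8
```

Request:
apply_moves --pt "0 0 -0.05 0 0 0 1" --pt "-0.03 0 -0.05 0 0 0 1" --pt "-0.04 0 -0.04 0 0 0 1" --pt "-0.04 0 -0.03 0 0 0 1" --pt "-0.04 0 0 0 0 0 1" --pt "-0.04 0 0 0 0 0 1" --pt "0 0 0 0 0 0 1" --pt "0 0 0 0 0 0 1"

```text
t: 7.88
tcp_pos: [0.4461, -0.298, 0.2523]
tool_rot: [1.0, -0.001, 0.0, 0.0]
force: [0.1, 0.2, 1.1]
finger_gap: -0.001
gripper_force: 0.0
```

```bash
python3 -c "
from h import *
where(); grab('w3'); where()"
```

```text
t7.88 tcp [ 0.4461 -0.298   0.2523] yaw -0.0013 zax [ 0.001 -0.001 -1.   ] F [0.1 0.2 1.1] gap -0.001 gf 0.0
t7.92 tcp [ 0.4465 -0.2978  0.2522] yaw -0.0006 zax [ 0.001 -0.001 -1.   ] F [-0.8 -0.4  1.4] gap 0.003 gf 0.0
```

View pics/w3.png

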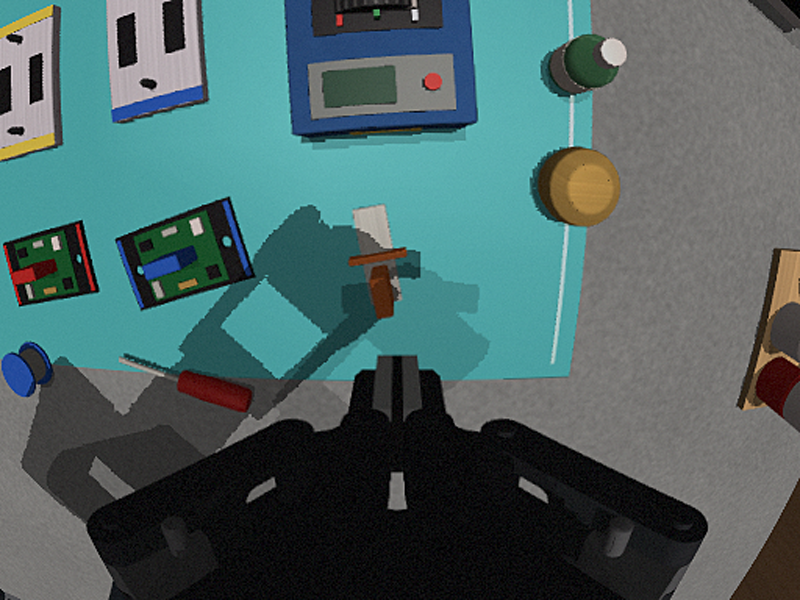

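The wrist view shows the tongue grip at (380,290), shoulder at (378,257) and blade tip at (370,207). The unit's front is at (385,130). The blue carrier is centred at (185,256) with holes at (140,271) and (226,241). I'll check the dial and measure all of these.

Run:
```python
from h import *
t=snapshot('top')
a=cv2.resize(t[140:175,330:380,::-1],(500,350),interpolation=cv2.INTER_CUBIC)
s,im=load('w3'); b=cv2.resize(im[0:20,190:290,::-1],(500,100),interpolation=cv2.INTER_CUBIC)
c=cv2.resize(im[70:100,180:310,::-1],(500,115),interpolation=cv2.INTER_CUBIC)
cv2.imwrite('pics/d1.png',np.vstack([a,b,c]))
hsv=cv2.cvtColor(im,cv2.COLOR_RGB2HSV)
nt=cv2.bitwise_not(cv2.inRange(hsv,(78,80,30),(98,255,255)))
def comp(box,z):
    x0,y0,x1,y1=[int(v/1.5625) for v in box]; m=np.zeros_like(nt); m[y0:y1,x0:x1]=nt[y0:y1,x0:x1]
    n,l,st,ce=cv2.connectedComponentsWithStats(m); i=1+np.argmax(st[1:,4]); return rect(onz('wrist',np.argwhere(l==i)[:,::-1],z,s))
print('blade',comp((345,200,395,246),.005)); print('blue',comp((110,190,260,312),.006))
# shoulder orange; top z .014
org=cv2.inRange(hsv,(3,130,40),(20,255,255)); 
def oc(box,z):
    x0,y0,x1,y1=[int(v/1.5625) for v in box]; uv=np.argwhere(org[y0:y1,x0:x1])[:,::-1]+[x0,y0]; return rect(onz('wrist',uv,z,s)),len(uv)
print('shoulder',oc((340,240,415,266),.014)); print('grip',oc((365,267,400,320),.048))
y0=80; ye=cv2.inRange(hsv,(12,90,40),(35,255,255)); ye[:75]=0; ye[95:]=0; ye[:,:180]=0; ye[:,310:]=0
n,l,st,ce=cv2.connectedComponentsWithStats(ye)
for i in range(1,n):
    if st[i,4]>2: print('yel',st[i],ce[i])
```

```text
blade (array([ 0.4592, -0.2776]), np.float64(0.178), array([35.6, 28.7]))
blue (array([ 0.436 , -0.0983]), np.float64(-1.315), array([131.1,  75.4]))
shoulder ((array([ 0.4353, -0.2818]), np.float64(-1.397), array([48.7,  8. ])), 204)
grip ((array([ 0.4148, -0.2867]), np.float64(0.173), array([41.8, 16.2])), 398)
yel [224  82  46   4  67] [246.95522388  83.44776119]
```

View pics/d1.png

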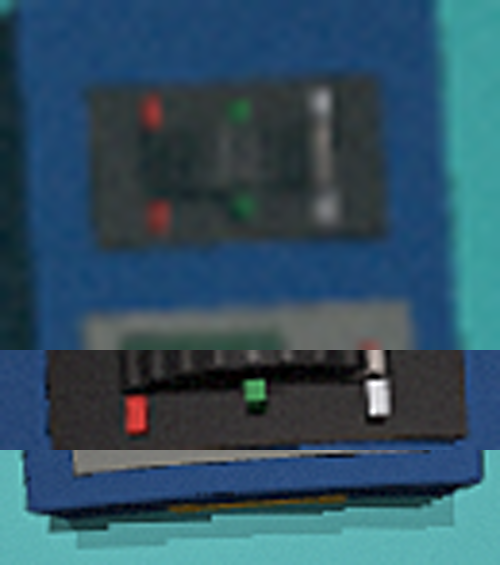

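The white line stands exactly between the white marks, so the dial is off. A yellow bar sits over the slot at about (247,83) in full-resolution pixels. I'll go to the tongue, yaw 0.176, with its origin at about (0.4105,-0.286).

Request:
apply_moves --pt "-0.018 -0.006 0.04 0 0 0 -1" --pt "-0.018 -0.006 0.04 0 0 0 -1" --pt "0 0 0.03 0 0 -0.088 -1" --pt "0 0 0.03 0 0 -0.088 -1" --pt "0 0 0.02 0 0 0 -1" --pt "0 0 0 0 0 0 -1" --pt "0 0 0 0 0 0 -1"

```text
t: 8.85
tcp_pos: [0.4106, -0.2854, 0.0926]
tool_rot: [0.996, 0.088, 0.0, 0.0]
force: [0.0, -0.3, 0.0]
finger_gap: 1.0
gripper_force: 0.0
```

Run:
```python
from h import *
where()
s,im=load('w3'); yw=.06; ex=np.array([np.cos(yw),np.sin(yw),0]); ey=np.array([-np.sin(yw),np.cos(yw),0]); U=np.array([.6154,-.2853,0])
hsv=cv2.cvtColor(im,cv2.COLOR_RGB2HSV); ye=cv2.inRange(hsv,(12,90,40),(35,255,255)); ye[:75]=0; ye[95:]=0; ye[:,:180]=0; ye[:,310:]=0
uv=np.argwhere(ye)[:,::-1]; o,d=ray('wrist',uv,s)
P=o+d*(((U-75e-3*ex-o)@ex)/(d@ex))[:,None]; q=P-U
print('unit-y',(q@ey).min(),(q@ey).max(),'z',P[:,2].min(),P[:,2].max(),np.sort((q@ey).round(4))[::6])
blue=cv2.inRange(hsv,(100,120,40),(118,255,255)); blue[:,:170]=0; blue[100:]=0; blue[:,320:]=0
n,l,st,ce=cv2.connectedComponentsWithStats(blue); i=1+np.argmax(st[1:,4]); m=(l==i)
# front top edge & bottom extents: left/right columns at z=.07
pp=onz('wrist',np.argwhere(m)[:,::-1],.07,s)-U[:2]; print('y ext at .07',(pp@ey[:2]).min(),(pp@ey[:2]).max(),'x min',(pp@ex[:2]).min())
```

```text
t8.85 tcp [ 0.4106 -0.2854  0.0926] yaw 0.1764 zax [ 0.001 -0.001 -1.   ] F [ 0.  -0.3  0. ] gap 1.000 gf 0.0
unit-y -0.02920571753384074 0.029644014562754617 z -0.02801538123477565 0.027143405090113704 [-0.0292 -0.025  -0.021  -0.0171 -0.0109 -0.0031  0.0026  0.009   0.0155
  0.0207  0.024   0.0296]
y ext at .07 -0.06475100839274377 0.06404313268014783 x min -0.07599227796408574
```

The yellow marks are symmetric about unit y=0, so the slot mouth is at (0.5405,-0.2898). Now I'll grasp the tongue.

Request:
apply_moves --pt "0 0 0.03 0 0 0 -1" --pt "0 0 0.03 0 0 0 -1" --pt "0 0 0.012 0 0 0 -1" --pt "0 0 0 0 0 0 -1" --pt "0 0 0 0 0 0 1" --pt "0 0 0 0 0 0 1" --pt "0 0 0 0 0 0 1" --pt "0 0 0 0 0 0 1" --force 60

```text
t: 9.85
tcp_pos: [0.4098, -0.2852, 0.0207]
tool_rot: [0.996, 0.088, 0.0, 0.0]
force: [-1.1, 1.0, 17.8]
finger_gap: 0.15
gripper_force: 60.6
```

Request:
apply_moves --pt "0 0 0 0 0 0 1" --pt "0 0 0 0 0 0 1" --pt "0 0 -0.01 0 0 0 1" --pt "0 0 -0.02 0 0 0 1" --pt "0 0 0 0 0 0.058 1" --pt "0 0 0 0 0 0.058 1" --pt "0 0 0 0 0 0 1"

```text
t: 10.72
tcp_pos: [0.4095, -0.2848, 0.0505]
tool_rot: [1.0, 0.03, -0.0, -0.0]
force: [0.0, -0.1, -0.6]
finger_gap: 0.156
gripper_force: 58.5
```

```bash
python3 -c "
from h import *
where(); grab('w4')
R=tool(sense())
print(R.T@(np.array([.5405,-.2898,0])-sense()['tcp_pos']))"
```

```text
t10.72 tcp [ 0.4095 -0.2848  0.0505] yaw 0.0605 zax [-0.  0. -1.] F [ 0.  -0.1 -0.6] gap 0.156 gf 58.5
[0.13043132 0.01295712 0.05037927]
```

View pics/w4.png

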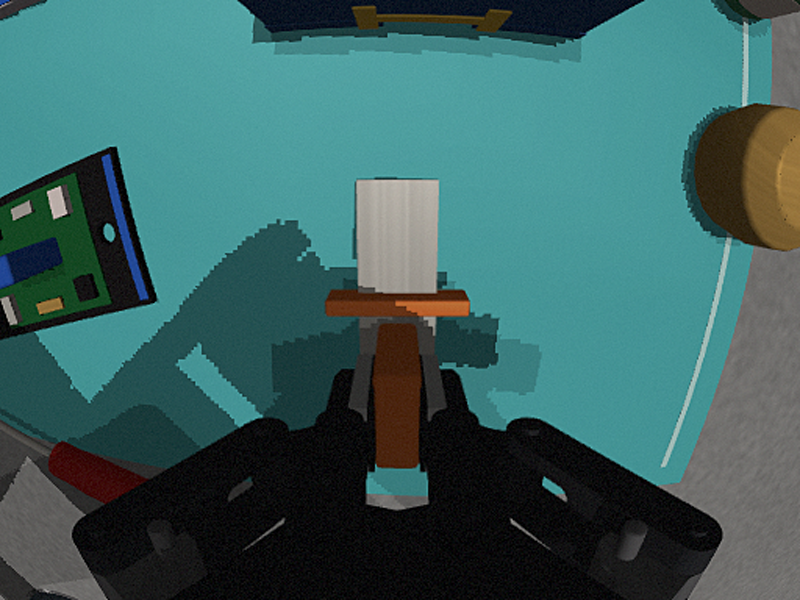

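The tongue is held squarely, with the blade at (398,180)-(398,293) and the slot bracket at (432,18). I'll align and advance.

Request:
apply_moves --pt "0.015 0.013 0.01 0 0 0 1" --pt "0.015 0 0.01 0 0 0 1" --pt "0.015 0 0.0075 0 0 0 1" --pt "0 0 0 0 0 0 1" --pt "0 0 0 0 0 0 1"

```text
t: 11.4
tcp_pos: [0.455, -0.2945, 0.0227]
tool_rot: [1.0, 0.03, -0.001, -0.0]
force: [0.3, -0.3, -0.5]
finger_gap: 0.153
gripper_force: 58.6
```

```bash
python3 -c "
from h import *
where(); s,im=grab('w5'); z=s['tcp_pos'][2]-.0207+.005
R=tool(s); print('mouth',(R.T@(np.array([.5405,-.2898,0])-s['tcp_pos'])).round(4))
hsv=cv2.cvtColor(im,cv2.COLOR_RGB2HSV)
m=cv2.inRange(hsv,(0,0,90),(180,70,255)); m[:100]=0; m[185:]=0; m[:,:215]=0; m[:,295:]=0
p=onz('wrist',np.argwhere(m)[:,::-1],z,s)-s['tcp_pos'][:2]; q=p@R[:2,:2]; print('blade tool x',q[:,0].min(),q[:,0].max(),'y',np.percentile(q[:,1],[1,50,99]))"
```

```text
t11.40 tcp [ 0.455  -0.2945  0.0227] yaw 0.0607 zax [-0.001  0.001 -1.   ] F [ 0.3 -0.3 -0.5] gap 0.153 gf 58.6
mouth [0.0857 0.0006 0.0226]
blade tool x 0.02877573670272933 0.06696130184953425 y [-0.01321863  0.00064133  0.01440575]
```

View pics/w5.png

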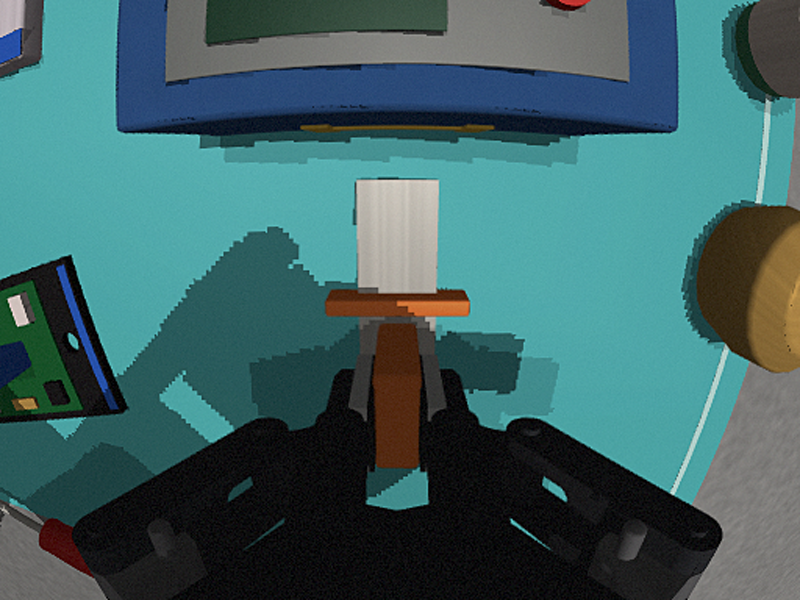

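The blade centre is at 398 and the bracket centre at 397.5, so they are aligned. I'll insert.

Request:
apply_moves --pt "0.01 0 0 0 0 0 1" --pt "0.01 0 0 0 0 0 1" --pt "0.01 0 0 0 0 0 1" --pt "0.01 0 0 0 0 0 1" --pt "0.01 0 0 0 0 0 1" --pt "0.005 0 0 0 0 0 1" --pt "0 0 0 0 0 0 1"

```text
t: 12.32
tcp_pos: [0.5106, -0.2919, 0.0228]
tool_rot: [1.0, 0.03, -0.0, 0.0]
force: [0.3, -0.2, -1.4]
finger_gap: 0.151
gripper_force: 58.6
```

Request:
apply_moves --pt "0.002 0 0 0 0 0 1" --pt "0.002 0 0 0 0 0 1" --pt "0.001 0 0 0 0 0 1" --pt "0 0 0 0 0 0 1"

```text
t: 12.82
tcp_pos: [0.513, -0.2917, 0.0228]
tool_rot: [1.0, 0.03, -0.002, -0.001]
force: [-4.9, -2.6, 1.1]
finger_gap: 0.155
gripper_force: 59.0
```

The shoulder met the face (-4.9 N) at the expected place. I'll release and fly to the blue carrier.

Request:
apply_moves --pt "0 0 0.002 0 0 0 1" --pt "0 0 0 0 0 0 -1" --pt "0 0 0 0 0 0 -1" --pt "0 0 0 0 0 0 -1" --pt "0 0 -0.04 0 0 0 -1" --pt "0 0 -0.05 0 0 0 -1" --pt "0 0 -0.05 0 0 0 -1" --pt "0 0 -0.03 0 0 0 -1"

```text
t: 13.82
tcp_pos: [0.5163, -0.2922, 0.1938]
tool_rot: [1.0, 0.03, 0.002, 0.001]
force: [0.6, 0.1, -0.3]
finger_gap: 0.998
gripper_force: 0.0
```

Request:
apply_moves --pt "-0.011 -0.033 0 0 0 -0.0 -1" --pt "-0.011 -0.033 0 0 0 0 -1" --pt "-0.011 -0.033 0 0 0 0 -1" --pt "-0.011 -0.033 0 0 0 0 -1" --pt "-0.011 -0.033 0 0 0 0 -1" --pt "-0.011 -0.033 0 0 0 0 -1"

```text
t: 14.58
tcp_pos: [0.4373, -0.0969, 0.191]
tool_rot: [1.0, 0.03, 0.0, 0.0]
force: [-0.6, -0.3, -0.5]
finger_gap: 1.002
gripper_force: 0.0
```

Request:
apply_moves --pt "0 0 0 0 0 -0.175 -1" --pt "0 0 0 0 0 -0.175 -1" --pt "0 0 0 0 0 -0.175 -1" --pt "0 0 0 0 0 -0.175 -1" --pt "0 0 0 0 0 -0.175 -1" --pt "0 0 0 0 0 -0.175 -1" --pt "0 0 0 0 0 -0.175 -1" --pt "0 0 0 0 0 -0.175 -1"

```text
t: 15.58
tcp_pos: [0.4377, -0.0979, 0.191]
tool_rot: [0.743, 0.669, 0.0, 0.0]
force: [0.0, -0.4, -0.9]
finger_gap: 1.0
gripper_force: 0.0
```

Request:
apply_moves --pt "0 0 0 0 0 -0.175 -1" --pt "0 0 0 0 0 -0.19 -1"

```text
out of range: a turn must lie within [-0.188, 0.188]
```

```bash
python3 -c "
from h import *
where(); print(sense()['q'].round(2) if hasattr(sense()['q'],'round') else sense()['q'])"
```

```text
t15.57 tcp [ 0.4377 -0.0979  0.191 ] yaw 1.4657 zax [ 0.001 -0.    -1.   ] F [ 0.  -0.4 -0.9] gap 1.000 gf 0.0
[-0.47  0.36  1.91  0.    0.88 -0.37]
```

Request:
apply_moves --pt "0 0 0 0 0 -0.18 -1" --pt "0 0 0 0 0 -0.18 -1" --pt "0 0 0 0 0 0 -1" --pt "0 0 0 0 0 0 -1"

```text
t: 16.08
tcp_pos: [0.4376, -0.0979, 0.1909]
tool_rot: [0.615, 0.789, 0.0, 0.0]
force: [-0.7, -0.3, -0.3]
finger_gap: 0.999
gripper_force: 0.0
```

```bash
cat >> h.py <<'E'
HUE={'blue':(100,118),'red':(172,8),'yellow':(22,34)}
def cmask(hsv,col,smin=110,vmin=45):
    a,b=HUE[col]
    if a<b: return cv2.inRange(hsv,(a,smin,vmin),(b,255,255))
    return cv2.inRange(hsv,(a,smin,vmin),(180,255,255))|cv2.inRange(hsv,(0,smin,vmin),(b,255,255))
def holes(im,s,z,centre,yaw,up=.5,d=.05,dark=False,win=.012,zref=None):
    """centroids of teal hole dots near expected places, world xy; d = offset"""
    hsv=cv2.cvtColor(im,cv2.COLOR_RGB2HSV); out=[]
    for sg in (1,-1):
        X=np.array([*(np.asarray(centre)+sg*d*np.array([np.cos(yaw),np.sin(yaw)])),z]); c=proj('wrist',X,s)[0]
        if not(5<c[0]<506 and 5<c[1]<378): out.append(None); continue
        r=int(np.ceil(np.linalg.norm(proj('wrist',X+[win,0,0],s)[0]-c))); x,y=np.round(c).astype(int); x0,y0=max(x-r,0),max(y-r,0)
        p=hsv[y0:y+r+1,x0:x+r+1]; m=cv2.inRange(p,(78,80,25),(98,255,255))
        n,l,st,ce=cv2.connectedComponentsWithStats(m)
        if n<2: out.append(None); continue
        i=1+np.argmax(st[1:,4]); out.append((onz('wrist',ce[i]+[x0,y0],z,s)[0].round(4),st[i,4]))
    return out
E
python3 - <<'E'
from h import *
where(); s,im=grab('w6')
print(holes(im,s,.006,(.436,-.0983),1.825))
hsv=cv2.cvtColor(im,cv2.COLOR_RGB2HSV); m=cmask(hsv,'blue'); n,l,st,ce=cv2.connectedComponentsWithStats(m)
for i in range(1,n):
    if st[i,4]>40: print(st[i],*rect(onz('wrist',np.argwhere(l==i)[:,::-1],.006,s)))
E
```

```text
t16.07 tcp [ 0.4376 -0.0979  0.1909] yaw 1.8173 zax [ 0. -0. -1.] F [-0.7 -0.3 -0.3] gap 0.999 gf 0.0
[(array([ 0.4229, -0.0488]), np.int32(68)), (array([ 0.4481, -0.1444]), np.int32(51))]
[219 106  65   6 314] [ 0.4201 -0.0379] 0.263 [70.1  5.3]
[357 145  28  78 708] [ 0.5823 -0.088 ] -1.472 [99.2 12.7]
[245 147  14  43 554] [ 0.4372 -0.1039] -1.325 [49.2 15. ]
[441 165  27  68 418] [ 0.722  -0.0745] -1.47 [99.1 12.9]
[223 211  59   5 293] [ 0.451  -0.1569] 0.246 [69.5  5.3]
[ 463  214   49   57 1468] [ 0.8564 -0.1252] -0.002 [136.3  88.1]
[303 303  44  25 479] [ 0.5938 -0.2952] 0.062 [57.9 49. ]
[371 330  31  40 447] [ 0.7415 -0.3635] -1.503 [106.1  27.4]
```

View pics/w6.png

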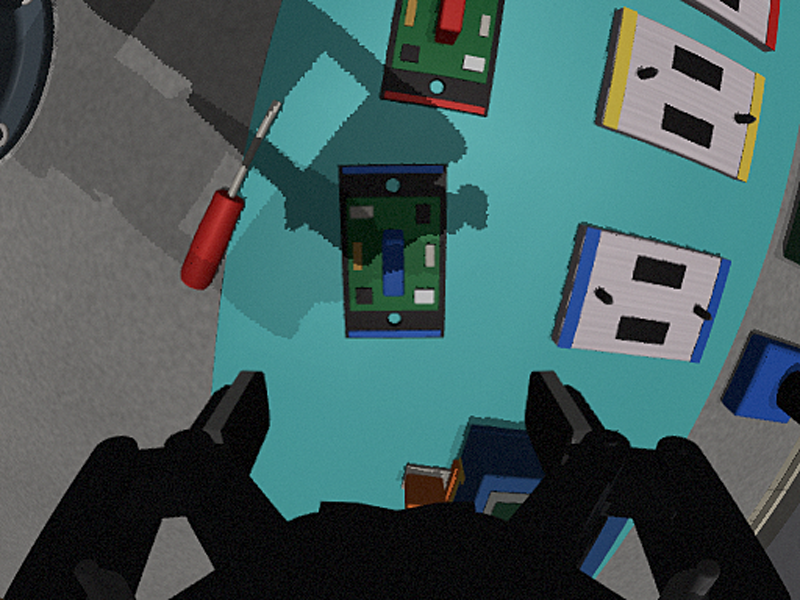

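The blue carrier's holes are at (392,185) and (394,318). Its centre is (0.4356,-0.097) with yaw 1.825, and the holes measure 99 mm apart against 100 given. I'll descend and grasp.

Request:
apply_moves --pt "0.0015 -0.0017 0.05 0 0 -0.008 -1" --pt "0 0 0.05 0 0 0 -1" --pt "0 0 0.04 0 0 0 -1" --pt "0 0 0.03 0 0 0 -1" --pt "0 0 0 0 0 0 -1" --pt "0 0 0 0 0 0 1" --pt "0 0 0 0 0 0 1" --pt "0 0 0 0 0 0 1" --force 80

```text
t: 17.12
tcp_pos: [0.4362, -0.0972, 0.0219]
tool_rot: [0.611, 0.792, 0.0, 0.001]
force: [0.5, 0.0, -0.3]
finger_gap: 0.38
gripper_force: 0.0
```

Request:
apply_moves --pt "0 0 0 0 0 0 1" --pt "0 0 0 0 0 0 1" --pt "0 0 -0.03 0 0 0 1" --pt "0 0 -0.04 0 0 0 1" --pt "0 0 -0.04 0 0 0 1" --pt "0 0 0 0 0 0 1"

```text
t: 17.88
tcp_pos: [0.4371, -0.0976, 0.1333]
tool_rot: [0.611, 0.792, 0.001, 0.003]
force: [0.3, 0.9, -1.2]
finger_gap: 0.144
gripper_force: 78.5
```

Run:
```python
from h import *
where(); s,im=grab('w7')
R=tool(s); z=s['tcp_pos'][2]-.021+.006
for h in holes(im,s,z,s['tcp_pos'][:2],np.arctan2(R[1,0],R[0,0])):
    if h: print('hole in tool',(h[0]-s['tcp_pos'][:2])@R[:2,:2],h[1])
```

```text
t17.88 tcp [ 0.4371 -0.0976  0.1333] yaw 1.8280 zax [ 0.006 -0.003 -1.   ] F [ 0.3  0.9 -1.2] gap 0.144 gf 78.5
hole in tool [0.05085024 0.00061696] 249
hole in tool [-6.56404376e-02  6.41983821e-05] 111
```

The carrier is in hand and its hole reads 50.9 mm ahead of the TCP, so it's centred to within about 0.3 mm after parallax. I'll turn to the nest's yaw and look at the nest from just behind it.

Request:
apply_moves --pt "0 0 -0.03 0 0 0.173 1" --pt "0 0 -0.035 0 0 0.173 1" --pt "0 0 0 0 0 0.173 1" --pt "0 0 0 0 0 0.173 1" --pt "0 0 0 0 0 0.173 1" --pt "0 0 0 0 0 0.173 1" --pt "0 0 0 0 0 0.173 1" --pt "0 0 0 0 0 0.173 1"

```text
t: 18.92
tcp_pos: [0.4343, -0.0963, 0.1939]
tool_rot: [0.976, 0.217, -0.002, -0.001]
force: [-1.1, 0.6, -1.9]
finger_gap: 0.144
gripper_force: 78.4
```

Request:
apply_moves --pt "0.02 0 0 0 0 0.173 1" --pt "0.02 -0.005 0 0 0 0.174 1" --pt "0.02 0 0 0 0 0 1" --pt "0 0 0 0 0 0 1" --pt "0 0 0 0 0 0 1"

```text
t: 19.55
tcp_pos: [0.4897, -0.0758, 0.1944]
tool_rot: [0.999, 0.048, -0.002, -0.001]
force: [0.6, 0.0, -2.1]
finger_gap: 0.145
gripper_force: 78.4
```

Run:
```python
from h import *
where(); s,im=grab('w8')
```

```text
t19.55 tcp [ 0.4897 -0.0758  0.1944] yaw 0.0969 zax [-0.004  0.001 -1.   ] F [ 0.6  0.  -2.1] gap 0.145 gf 78.4
```

View pics/w8.png

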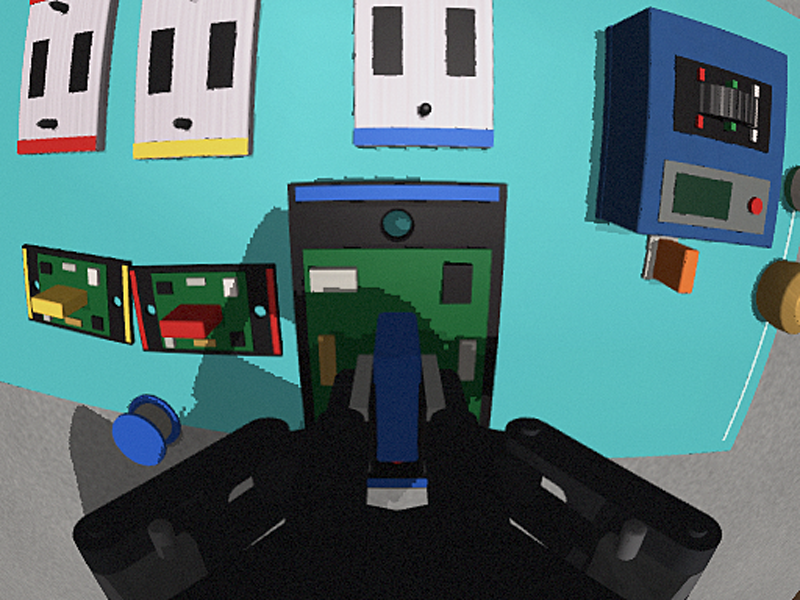

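The wrist view shows the blue nest ahead, with its near stripe at (356,146)-(491,148) and near dowel at (425,110). The carrier's front hole is at (397,223). The yellow (78,300) and red (205,310) carriers now look close together, so one was probably knocked. I'll measure the nests.

Run:
```python
from h import *
for tag,boxes in dict(w8=dict(blue=(345,0,500,152),yellow=(128,0,262,162),red=(10,0,112,160)),w1=dict(blue=(105,95,240,290),yellow=(0,140,95,300)),w6=dict(blue=(545,215,740,370),yellow=(595,5,770,185))).items():
    s,im=load(tag); hsv=cv2.cvtColor(im,cv2.COLOR_RGB2HSV)
    for c,b in boxes.items():
        x0,y0,x1,y1=[int(v/1.5625) for v in b]
        m=cmask(hsv,c,110,{'blue':150,'yellow':150,'red':150}[c]); w=cv2.inRange(hsv,(0,0,150),(180,60,255))
        q=np.zeros_like(m); q[y0:y1,x0:x1]=(m|w)[y0:y1,x0:x1]
        n,l,st,ce=cv2.connectedComponentsWithStats(q); i=1+np.argmax(st[1:,4])
        print(tag,c,'face',*rect(onz('wrist',np.argwhere(l==i)[:,::-1],.015,s)))
        q[:]=0; q[y0:y1,x0:x1]=m[y0:y1,x0:x1]; n,l,st,ce=cv2.connectedComponentsWithStats(q)
        for i in range(1,n):
            if st[i,4]>60: print('   stripe',*rect(onz('wrist',np.argwhere(l==i)[:,::-1],.015,s)))
t=snapshot('top'); cv2.imwrite('pics/t2.png',cv2.resize(t[180:260,140:340,::-1],(800,320),interpolation=cv2.INTER_CUBIC))
s,im=load('w8')
# holes of red, yellow carriers seen now
for nm,uv in dict(y1=(37,284.),y2=(117,301),r1=(151,310),r2=(260,311)).items(): print(nm,onz('wrist',(np.array(uv)+.5)/1.5625-.5,.006,s).round(4)) if not isinstance(uv,float) else 0
```

```text
w8 blue face [ 0.6246 -0.0814] 0.096 [106.6  95.7]
   stripe [ 0.5774 -0.086 ] -1.468 [95.7 12.1]
w8 yellow face [0.6168 0.0867] 0.039 [126.   95.7]
   stripe [0.5602 0.0845] -1.524 [95.7 12.1]
w8 red face [0.6293 0.2174] 0.0 [140.5  96.2]
   stripe [0.5651 0.2176] 1.57 [94.9 12.1]
w1 blue face [ 0.6456 -0.0797] 0.098 [148.6  96.3]
   stripe [ 0.7135 -0.0729] -1.478 [95.4 12. ]
   stripe [ 0.5776 -0.086 ] -1.471 [95.6 12. ]
w1 yellow face [0.6283 0.0874] 0.048 [149.4  97. ]
   stripe [0.6962 0.0911] -1.525 [95.  12.1]
   stripe [0.5605 0.0843] -1.52 [95.  12.1]
w6 blue face [ 0.64   -0.0789] 0.099 [136.9  95.2]
   stripe [ 0.5776 -0.0851] -1.475 [95.3 11.7]
w6 yellow face [0.6281 0.0897] 0.045 [148.5  95.9]
   stripe [0.5601 0.0866] -1.528 [95.9 12. ]
   stripe [0.6965 0.0928] -1.526 [95.9 11.6]
y1 [[0.4373 0.2578]]
y2 [[0.4309 0.1596]]
r1 [[0.4266 0.1245]]
r2 [[0.4365 0.0259]]
```

View pics/t2.png

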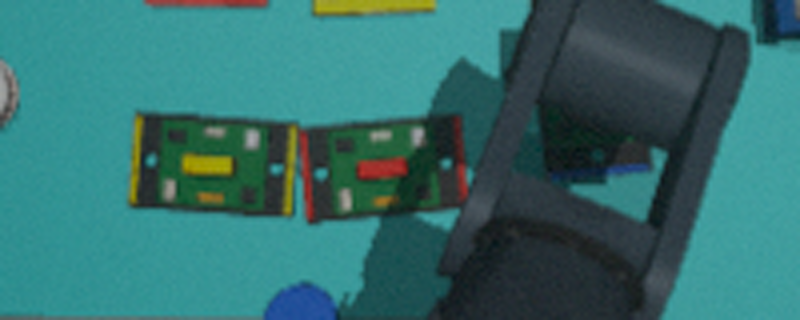

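Yellow was knocked up against red; I'll re-measure it when I get there. The blue nest is at (0.6453,-0.0793), yaw 0.097, and three views agree. I'll move over it and stop just above the dowels.

Request:
apply_moves --pt "0.04 0.005 0 0 0 0 1" --pt "0.04 0.005 0 0 0 0 1" --pt "0.04 0.005 0 0 0 0 1" --pt "0.0342 0.0035 0 0 0 0 1" --pt "0 0 0.05 0 0 0 1" --pt "0 0 0.05 0 0 0 1" --pt "0 0 0.024 0 0 0 1" --pt "0 0 0 0 0 0 1"

```text
t: 20.65
tcp_pos: [0.644, -0.0794, 0.0692]
tool_rot: [0.999, 0.048, -0.003, -0.001]
force: [-0.6, 0.7, -0.8]
finger_gap: 0.15
gripper_force: 78.4
```

```bash
cat >> h.py <<'E'
def to(x,y,z,yaw):
    s=sense(); R=tool(s); d=R.T@(np.array([x,y,z])-s['tcp_pos']); w=np.arctan2(R[1,0],R[0,0]); print('shift',d.round(4),'wz %.4f'%(-(yaw-w)))
E
python3 - <<'E'
from h import *
where(); to(.645,-.0793,.0369,.097)
s,im=grab('w9',False)
hsv=cv2.cvtColor(im,cv2.COLOR_RGB2HSV); b=cmask(hsv,'blue',110,60); n,l,st,ce=cv2.connectedComponentsWithStats(b)
for i in range(1,n):
    if st[i,4]>60: print(st[i], *[rect(onz('wrist',np.argwhere(l==i)[:,::-1],z,s)) for z in (.015,s['tcp_pos'][2]-.0159)])
E
```

```text
t20.65 tcp [ 0.644  -0.0794  0.0692] yaw 0.0963 zax [-0.006  0.002 -1.   ] F [-0.6  0.7 -0.8] gap 0.150 gf 78.4
shift [0.0012 0.0001 0.0323] wz -0.0007
[338   0  59  14 388] (array([ 0.7953, -0.1447]), np.float64(-1.315), array([44.4, 10.1])) (array([ 0.7808, -0.1306]), np.float64(-1.315), array([35.8,  8.2]))
[ 181   99  145   20 2506] (array([ 0.7128, -0.0727]), np.float64(-1.475), array([96.2, 12.2])) (array([ 0.7145, -0.0727]), np.float64(-1.475), array([77.5,  9.8]))
[ 188  118  132   11 1293] (array([ 0.7029, -0.0741]), np.float64(-1.475), array([87.6,  6.6])) (array([ 0.7065, -0.0738]), np.float64(-1.475), array([70.5,  5.3]))
[428 169  44  15  81] (array([ 0.6873, -0.2337]), np.float64(-1.26), array([46.1, 11.1])) (array([ 0.6939, -0.2023]), np.float64(-1.26), array([37.1,  8.9]))
[ 434  193   78  132 4305] (array([ 0.6052, -0.3325]), np.float64(0.168), array([151.6, 130.1])) (array([ 0.6278, -0.2818]), np.float64(0.168), array([122. , 104.7]))
[ 239  200   30   96 2505] (array([ 0.6072, -0.0832]), np.float64(0.1), array([84.1, 21.7])) (array([ 0.6295, -0.0812]), np.float64(0.1), array([67.7, 17.5]))
[235 306  39   6 218] (array([ 0.5503, -0.0891]), np.float64(-1.477), array([32.5,  6. ])) (array([ 0.5836, -0.0859]), np.float64(-1.477), array([26.2,  4.8]))
[459 325  53  25 229] (array([ 0.4833, -0.4059]), np.float64(-1.51), array([106.1,  19.6])) (array([ 0.5297, -0.3409]), np.float64(-1.51), array([85.4, 15.8]))
```

Measured in the same picture, the carrier centre is (0.6453,-0.0798) and the nest is (0.6451,-0.0793), so they are aligned. I'll lower it.

Request:
apply_moves --pt "0 0 0.008 0 0 0 1" --pt "0 0 0.006 0 0 0 1" --pt "0 0 0.006 0 0 0 1" --pt "0 0 0.005 0 0 0 1" --pt "0 0 0 0 0 0 1"

```text
t: 21.32
tcp_pos: [0.6452, -0.0792, 0.0458]
tool_rot: [0.999, 0.048, -0.002, -0.001]
force: [-3.9, 1.0, -3.1]
finger_gap: 0.145
gripper_force: 78.5
```

Request:
apply_moves --pt "0 0 0.004 0 0 0 1" --pt "0 0 0.003 0 0 0 1" --pt "0 0 0.0005 0 0 0 1" --pt "0 0 0 0 0 0 1"

```text
t: 21.82
tcp_pos: [0.6452, -0.0792, 0.039]
tool_rot: [0.999, 0.048, -0.002, -0.001]
force: [-4.7, 2.0, 0.7]
finger_gap: 0.145
gripper_force: 78.9
```

Request:
apply_moves --pt "0 0 0.001 0 0 0 1" --pt "0 0 0.001 0 0 0 1" --pt "0 0 0 0 0 0 1" --pt "0 0 0 0 0 0 -1" --pt "0 0 0 0 0 0 -1" --pt "0 0 0 0 0 0 -1"

```text
t: 22.58
tcp_pos: [0.648, -0.0802, 0.0378]
tool_rot: [0.999, 0.048, 0.001, 0.0]
force: [-0.3, 0.6, -0.4]
finger_gap: 0.78
gripper_force: 0.0
```

Request:
apply_moves --pt "0 0 -0.03 0 0 0 -1" --pt "-0.02 0 -0.05 0 0 0 -1" --pt "-0.06 0 -0.04 0 0 0 -1" --pt "-0.06 0 -0.04 0 0 0 -1" --pt "-0.06 0 0 0 0 0 -1" --pt "0 -0.03 0 0 0 -0.17 -1" --pt "0 0 0 0 0 -0.17 -1" --pt "0 0 0 0 0 -0.17 -1"

```text
t: 23.58
tcp_pos: [0.4612, -0.0678, 0.1873]
tool_rot: [0.953, 0.302, 0.001, 0.001]
force: [-0.4, 0.7, -0.5]
finger_gap: 1.001
gripper_force: 0.0
```

Request:
apply_moves --pt "0 0 0 0 0 -0.17 -1" --pt "0 0 0 0 0 -0.17 -1" --pt "0 0 0 0 0 -0.17 -1" --pt "0 0 0 0 0 -0.17 -1" --pt "0 0 0 0 0 -0.17 -1" --pt "0 0 0 0 0 -0.1 -1" --pt "0 0 0 0 0 0 -1" --pt "0 0 0 0 0 0 -1"

```text
t: 24.58
tcp_pos: [0.461, -0.0678, 0.1868]
tool_rot: [0.713, 0.702, 0.0, 0.0]
force: [0.3, -0.7, -0.3]
finger_gap: 0.999
gripper_force: 0.0
```

```bash
python3 -c "
from h import *
where(); grab('w10'); to(.4316,.0752,.19,1.67)"
```

```text
t24.57 tcp [ 0.461  -0.0678  0.1868] yaw 1.5554 zax [ 0.001 -0.    -1.   ] F [ 0.3 -0.7 -0.3] gap 0.999 gf 0.0
shift [ 0.1425 -0.0314 -0.0033] wz -0.1144
```

View pics/w10.png

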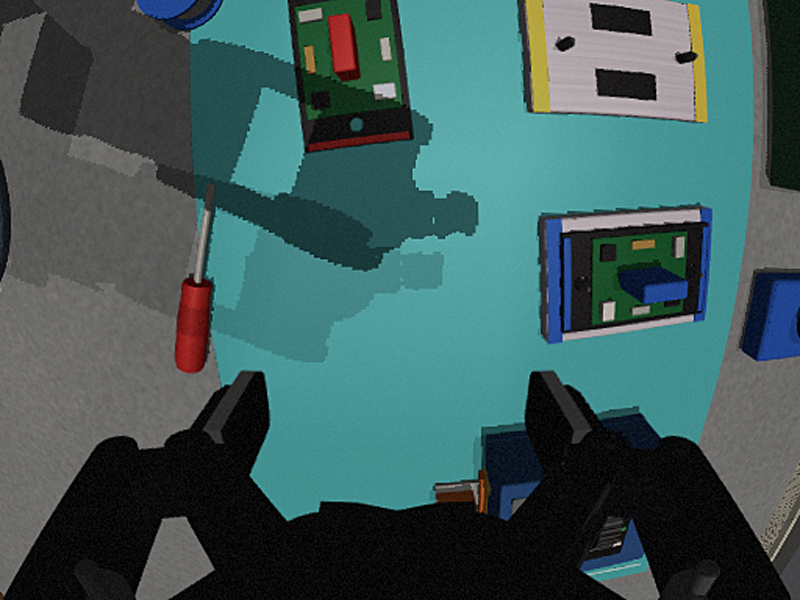

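The blue carrier lies centred on its nest (630,275), with the dowel showing at (583,283). The red carrier is at (350,75). From here I'll rely on numbers.

Request:
apply_moves --pt "0.048 -0.0105 0 0 0 0 -1" --pt "0.048 -0.0105 0 0 0 0 -1" --pt "0.0465 -0.0104 0 0 0 -0.114 -1" --pt "0 0 0 0 0 0 -1" --pt "0 0 0 0 0 0 -1"

```text
t: 25.25
tcp_pos: [0.4318, 0.0751, 0.1868]
tool_rot: [0.671, 0.741, 0.0, 0.001]
force: [0.2, 0.5, 1.0]
finger_gap: 1.0
gripper_force: 0.0
```

```bash
cat >> h.py <<'E'
def carrier(tag,col,guess,yaw):
    s,im=grab(tag); h=holes(im,s,.006,guess,yaw); print('holes',h)
    if all(h):
        a,b=h[0][0],h[1][0]; d=a-b; print('centre',(a+b)/2,'sep %.4f yaw %.4f'%(np.hypot(*d),np.arctan2(d[1],d[0])))
    hsv=cv2.cvtColor(im,cv2.COLOR_RGB2HSV); m=cmask(hsv,col,100,45); n,l,st,ce=cv2.connectedComponentsWithStats(m)
    for i in range(1,n):
        if st[i,4]>60:
            r=rect(onz('wrist',np.argwhere(l==i)[:,::-1],.006,s))
            if np.hypot(*(r[0]-np.asarray(guess)))<.085: print('  col',*r)
    return s,im
E
python3 -c "
from h import *
where(); carrier('w11','red',(.4316,.0752),1.67)"
```

```text
t25.25 tcp [0.4318 0.0751 0.1868] yaw 1.6705 zax [ 0.001 -0.    -1.   ] F [0.2 0.5 1. ] gap 1.000 gf 0.0
holes [(array([0.4256, 0.1267]), np.int32(71)), (array([0.4354, 0.0287]), np.int32(53))]
centre [0.4305 0.0777] sep 0.0985 yaw 1.6705
  col [0.4251 0.138 ] 0.098 [70.2  5.8]
  col [0.4306 0.0703] -1.468 [48.6 14.8]
  col [0.4366 0.0153] 0.099 [71.   5.2]
```

Request:
apply_moves --pt "0.0019 -0.0009 0.05 0 0 0 -1" --pt "0 0 0.05 0 0 0 -1" --pt "0 0 0.04 0 0 0 -1" --pt "0 0 0.025 0 0 0 -1" --pt "0 0 0 0 0 0 -1" --pt "0 0 0 0 0 0 1" --pt "0 0 0 0 0 0 1" --pt "0 0 0 0 0 0 1" --force 80

```text
t: 26.3
tcp_pos: [0.4308, 0.0769, 0.0226]
tool_rot: [0.671, 0.742, 0.001, 0.001]
force: [0.9, -1.0, 0.1]
finger_gap: 0.377
gripper_force: 0.0
```

Request:
apply_moves --pt "0 0 0 0 0 0 1" --pt "0 0 0 0 0 0 1" --pt "0 0 -0.03 0 0 0 1" --pt "0 0 -0.04 0 0 0 1" --pt "0 0 -0.05 0 0 0 1" --pt "0 0 -0.05 0 0 0 1" --pt "0 0 0 0 0 0.168 1" --pt "0 0 0 0 0 0.168 1"

```text
t: 27.3
tcp_pos: [0.4298, 0.0772, 0.1925]
tool_rot: [0.787, 0.617, 0.001, 0.0]
force: [-0.5, 0.2, -2.2]
finger_gap: 0.148
gripper_force: 78.7
```

Request:
apply_moves --pt "0 0 0 0 0 0.168 1" --pt "0 0 0 0 0 0.168 1" --pt "0 0 0 0 0 0.168 1" --pt "0 0 0 0 0 0.168 1" --pt "0 0 0 0 0 0.168 1" --pt "0 0 0 0 0 0.168 1" --pt "0 0 0 0 0 0.168 1" --pt "0 0 0 0 0 0.168 1"

```text
t: 28.3
tcp_pos: [0.4293, 0.0772, 0.1914]
tool_rot: [1.0, -0.007, -0.001, -0.0]
force: [0.0, -0.6, -1.8]
finger_gap: 0.145
gripper_force: 78.7
```

```bash
python3 -c "
from h import *
where(); to(.46,.22,.19,-.002)"
```

```text
t28.30 tcp [0.4293 0.0772 0.1914] yaw -0.0144 zax [-0.001  0.    -1.   ] F [ 0.  -0.6 -1.8] gap 0.145 gf 78.7
shift [ 0.0287 -0.1432  0.0014] wz -0.0124
```

Request:
apply_moves --pt "0.01 -0.0475 0 0 0 -0.0124 1" --pt "0.01 -0.048 0 0 0 0 1" --pt "0.01 -0.048 0 0 0 0 1" --pt "0 0 0 0 0 0 1" --pt "0 0 0 0 0 0 1"

```text
t: 28.92
tcp_pos: [0.459, 0.2203, 0.1912]
tool_rot: [1.0, 0.002, -0.001, 0.0]
force: [0.1, -0.9, -3.0]
finger_gap: 0.149
gripper_force: 79.1
```

```bash
cat >> h.py <<'E'
def look(tag,col,nest,yaw,zg=.0225):
    """stripes of nest (z=.015) and of held carrier, and held hole, world frame"""
    s,im=grab(tag); R=tool(s); zp=s['tcp_pos'][2]-zg+.006; e=np.array([np.cos(yaw),np.sin(yaw)])
    hsv=cv2.cvtColor(im,cv2.COLOR_RGB2HSV); m=cmask(hsv,col,100,60); n,l,st,ce=cv2.connectedComponentsWithStats(m)
    for i in range(1,n):
        if st[i,4]>60:
            uv=np.argwhere(l==i)[:,::-1]; r=rect(onz('wrist',uv,.015,s)); q=rect(onz('wrist',uv,zp,s))
            if 88<r[2][0]<101 and 10<r[2][1]<15:
                for sg in (1,-1):
                    c=r[0]+sg*.068*e
                    if np.hypot(*(c-np.asarray(nest)))<.03: print(' nest',c.round(4),'yaw %.3f'%(r[1]%np.pi-np.pi/2),r[2])
            if 66<q[2][0]<75 and q[2][1]<8: d=(q[0]-s['tcp_pos'][:2])@R[:2,:2]; print(' held stripe in tool',d.round(4),'->centre x %.4f'%(d[0]-.0615),'yaw %.3f'%(q[1]%np.pi-np.pi/2),q[2])
    w=np.arctan2(R[1,0],R[0,0]); h=holes(im,s,zp,s['tcp_pos'][:2],w)[0]
    if h: print(' held hole in tool',((h[0]-s['tcp_pos'][:2])@R[:2,:2]).round(4),h[1])
    return s,im
E
python3 -c "
from h import *
where(); look('w12','red',(.633,.2176),0)"
```

```text
t28.93 tcp [0.459  0.2203 0.1912] yaw 0.0043 zax [-0.002 -0.001 -1.   ] F [ 0.1 -0.9 -3. ] gap 0.149 gf 79.1
 nest [0.633  0.2186] yaw -0.004 [95.1 12. ]
 held stripe in tool [0.0625 0.0006] ->centre x 0.0010 yaw 0.004 [70.5  5.6]
 held hole in tool [0.0519 0.0006] 242
```

The red nest is at (0.633,0.2186), yaw -0.004, and the carrier sits 1 mm ahead in the hand. I'll hover above the dowels.

Request:
apply_moves --pt "0.045 0 0 0 0 0.008 1" --pt "0.045 0.001 0 0 0 0 1" --pt "0.045 0 0 0 0 0 1" --pt "0.0385 0 0 0 0 0 1" --pt "0 0 0.05 0 0 0 1" --pt "0 0 0.05 0 0 0 1" --pt "0 0 0.021 0 0 0 1" --pt "0 0 0 0 0 0 1"

```text
t: 29.98
tcp_pos: [0.6326, 0.2179, 0.0692]
tool_rot: [1.0, -0.003, -0.002, 0.0]
force: [0.5, 0.1, -2.6]
finger_gap: 0.148
gripper_force: 79.1
```

```bash
python3 -c "
from h import *
where(); look('w13','red',(.633,.2186),0); to(.632,.2185,.038,-.004)"
```

```text
t29.98 tcp [0.6326 0.2179 0.0692] yaw -0.0060 zax [-0.004 -0.001 -1.   ] F [ 0.5  0.1 -2.6] gap 0.148 gf 79.1
 nest [0.6333 0.2179] yaw 0.001 [95.7 11.7]
 held stripe in tool [0.0625 0.0006] ->centre x 0.0010 yaw -0.007 [70.4  5.5]
 held hole in tool [ 0.0593 -0.0079] 5
shift [-0.0022 -0.      0.0331] wz -0.0017
```

Request:
apply_moves --pt "-0.0003 -0.0006 0.006 0 0 -0.006 1" --pt "0 0 0.006 0 0 0 1" --pt "0 0 0.006 0 0 0 1" --pt "0 0 0.006 0 0 0 1" --pt "0 0 0 0 0 0 1"

```text
t: 30.65
tcp_pos: [0.6327, 0.2194, 0.0457]
tool_rot: [1.0, 0.001, -0.001, 0.0]
force: [-1.4, -1.6, -3.5]
finger_gap: 0.146
gripper_force: 79.1
```

Request:
apply_moves --pt "0 0 0.004 0 0 0 1" --pt "0 0 0.003 0 0 0 1" --pt "0 0 0.0005 0 0 0 1" --pt "0 0 0 0 0 0 1"

```text
t: 31.15
tcp_pos: [0.6329, 0.2193, 0.039]
tool_rot: [1.0, 0.001, -0.001, 0.0]
force: [-3.4, -3.2, -0.9]
finger_gap: 0.147
gripper_force: 79.4
```

Request:
apply_moves --pt "0 0 0.001 0 0 0 1" --pt "0 0 0.0005 0 0 0 1" --pt "0 0 0 0 0 0 1" --pt "0 0 0 0 0 0 -1" --pt "0 0 0 0 0 0 -1" --pt "0 0 0 0 0 0 -1" --pt "0 0 0 0 0 0 -1"

```text
t: 32.02
tcp_pos: [0.634, 0.2199, 0.0378]
tool_rot: [1.0, 0.001, 0.001, -0.0]
force: [-1.1, 0.6, 0.3]
finger_gap: 0.975
gripper_force: 0.0
```

Request:
apply_moves --pt "0 0 -0.04 0 0 0 -1" --pt "-0.02 0.01 -0.05 0 0 0 -1" --pt "-0.045 0 -0.04 0 0 0 -1" --pt "-0.045 0 -0.02 0 0 0 -1" --pt "-0.045 0 0 0 0 0 -1" --pt "-0.045 0 0 0 0 0 -1" --pt "0 0 0 0 0 -0.167 -1" --pt "0 0 0 0 0 -0.167 -1"

```text
t: 33.02
tcp_pos: [0.4331, 0.2096, 0.1882]
tool_rot: [0.985, 0.17, 0.001, -0.0]
force: [0.0, 0.3, -0.0]
finger_gap: 1.002
gripper_force: 0.0
```

Request:
apply_moves --pt "0 0 0 0 0 -0.167 -1" --pt "0 0 0 0 0 -0.167 -1" --pt "0 0 0 0 0 -0.167 -1" --pt "0 0 0 0 0 -0.167 -1" --pt "0 0 0 0 0 -0.167 -1" --pt "0 0 0 0 0 -0.167 -1" --pt "0 0 0 0 0 -0.167 -1" --pt "0 0 0 0 0 0 -1"

```text
t: 34.02
tcp_pos: [0.4337, 0.2095, 0.1878]
tool_rot: [0.731, 0.682, 0.0, 0.0]
force: [-0.6, 0.1, 0.3]
finger_gap: 1.0
gripper_force: 0.0
```

```bash
python3 -c "
from h import *
where(); carrier('w14','yellow',(.434,.2087),1.506)"
```

```text
t34.02 tcp [0.4337 0.2095 0.1878] yaw 1.5022 zax [ 0.001  0.    -1.   ] F [-0.6  0.1  0.3] gap 1.000 gf 0.0
holes [(array([0.4354, 0.2623]), np.int32(70)), (array([0.4294, 0.1458]), np.int32(69))]
centre [0.4324  0.20405] sep 0.1167 yaw 1.5193
  col [0.4555 0.2722] -0.06 [30.3  4.4]
  col [0.4309 0.2136] 1.471 [34.5 14.2]
  col [0.4363 0.1504] -0.071 [55.7  5.2]
```

```bash
python3 -c "
from h import *
s,im=load('w14')
for c in ((.432,.2125),(.432,.2105)): print(holes(im,s,.006,c,1.506,win=.008))
hsv=cv2.cvtColor(im,cv2.COLOR_RGB2HSV); m=cmask(hsv,'yellow',60,25)|cv2.inRange(hsv,(18,60,25),(22,255,255)); n,l,st,ce=cv2.connectedComponentsWithStats(m)
for i in range(1,n):
    if st[i,4]>40:
        r=rect(onz('wrist',np.argwhere(l==i)[:,::-1],.006,s))
        if np.hypot(*(r[0]-[.432,.211]))<.09: print(r)
"
```

```text
[(array([0.4354, 0.2623]), np.int32(70)), (array([0.4297, 0.1636]), np.int32(49))]
[(array([0.4354, 0.2623]), np.int32(70)), (array([0.4297, 0.1636]), np.int32(49))]
(array([0.4361, 0.273 ]), np.float64(-0.069), array([71.5,  5.7]))
(array([0.4313, 0.2057]), np.float64(1.506), array([49.8, 15.7]))
(array([0.4059, 0.2124]), np.float64(1.484), array([19.6,  6.7]))
(array([0.4286, 0.151 ]), np.float64(-0.069), array([71.1,  5.2]))
```

The yellow carrier is at (0.4325,0.2127), yaw 1.511, with the holes 98.9 mm apart. I'll grasp it.

Request:
apply_moves --pt "0.0032 -0.0014 0.05 0 0 -0.009 -1" --pt "0 0 0.05 0 0 0 -1" --pt "0 0 0.04 0 0 0 -1" --pt "0 0 0.0255 0 0 0 -1" --pt "0 0 0 0 0 0 -1" --pt "0 0 0 0 0 0 1" --pt "0 0 0 0 0 0 1" --pt "0 0 0 0 0 0 1" --force 80

```text
t: 35.08
tcp_pos: [0.433, 0.2129, 0.0232]
tool_rot: [0.727, 0.686, 0.001, 0.001]
force: [0.9, -0.4, 0.5]
finger_gap: 0.373
gripper_force: 0.0
```

Request:
apply_moves --pt "0 0 0 0 0 0 1" --pt "0 0 0 0 0 0 1" --pt "0 0 -0.03 0 0 0 1" --pt "0 0 -0.04 0 0 0 1" --pt "0 0 -0.05 0 0 0 1" --pt "0 0 -0.05 0 0 0 1" --pt "0 0 0 0 0 0.163 1" --pt "0 0 0 0 0 0.163 1"

```text
t: 36.08
tcp_pos: [0.4321, 0.2127, 0.1931]
tool_rot: [0.83, 0.557, 0.001, 0.0]
force: [-1.4, -0.8, -1.8]
finger_gap: 0.147
gripper_force: 78.9
```

Request:
apply_moves --pt "0 0 0 0 0 0.163 1" --pt "0 0 0 0 0 0.163 1" --pt "0 0 0 0 0 0.163 1" --pt "0 0 0 0 0 0.163 1" --pt "0 0 0 0 0 0.163 1" --pt "0 0 0 0 0 0.163 1" --pt "0 0 0 0 0 0.163 1" --pt "0 0 0 0 0 0 1"

```text
t: 37.08
tcp_pos: [0.4318, 0.2126, 0.192]
tool_rot: [1.0, 0.024, -0.0, 0.0]
force: [1.0, -0.6, -1.3]
finger_gap: 0.146
gripper_force: 78.9
```

Request:
apply_moves --pt "0.01 0.042 0 0 0 0 1" --pt "0.01 0.042 0 0 0 0 1" --pt "0.01 0.042 0 0 0 0 1" --pt "0 0 0 0 0 0 1" --pt "0 0 0 0 0 0 1"

```text
t: 37.7
tcp_pos: [0.4675, 0.0884, 0.192]
tool_rot: [1.0, 0.023, -0.001, -0.0]
force: [0.2, -0.9, -1.6]
finger_gap: 0.148
gripper_force: 79.1
```

```bash
python3 -c "
from h import *
where(); look('w15','yellow',(.6283,.088),.045)"
```

```text
t37.70 tcp [0.4675 0.0884 0.192 ] yaw 0.0469 zax [-0.001  0.    -1.   ] F [ 0.2 -0.9 -1.6] gap 0.148 gf 79.1
 nest [0.6282 0.088 ] yaw 0.042 [94.6 11.6]
 held stripe in tool [0.062  0.0006] ->centre x 0.0005 yaw 0.046 [70.4  5.5]
 held hole in tool [0.0513 0.0005] 239
```

Request:
apply_moves --pt "0.04 0.004 0 0 0 0.004 1" --pt "0.04 0.0034 0 0 0 0 1" --pt "0.04 0 0 0 0 0 1" --pt "0.0399 0 0 0 0 0 1" --pt "0 0 0.05 0 0 0 1" --pt "0 0 0.05 0 0 0 1" --pt "0 0 0.0225 0 0 0 1" --pt "0 0 0 0 0 0 1"

```text
t: 38.75
tcp_pos: [0.6257, 0.0894, 0.0672]
tool_rot: [1.0, 0.022, -0.003, -0.0]
force: [0.7, 0.4, -1.3]
finger_gap: 0.146
gripper_force: 79.0
```

```bash
python3 -c "
from h import *
where(); look('w16','yellow',(.6283,.088),.043)"
```

```text
t38.75 tcp [0.6257 0.0894 0.0672] yaw 0.0449 zax [-0.006  0.    -1.   ] F [ 0.7  0.4 -1.3] gap 0.146 gf 79.0
 nest [0.6279 0.088 ] yaw 0.047 [95.7 12.3]
 held stripe in tool [0.0618 0.0006] ->centre x 0.0003 yaw 0.045 [70.3  5.5]
```

Request:
apply_moves --pt "0.001 0.0004 0 0 0 0 1" --pt "0 0 0 0 0 0 1" --pt "0 0 0 0 0 0 1"

```text
t: 39.17
tcp_pos: [0.6298, 0.0874, 0.0708]
tool_rot: [1.0, 0.021, 0.001, 0.0]
force: [-0.7, 0.5, -1.9]
finger_gap: 0.146
gripper_force: 79.0
```

```bash
python3 -c "
from h import *
where(); look('w17','yellow',(.6283,.088),.043)"
```

```text
t39.17 tcp [0.6298 0.0874 0.0708] yaw 0.0422 zax [ 0.002 -0.    -1.   ] F [-0.7  0.5 -1.9] gap 0.146 gf 79.0
 nest [0.6294 0.0885] yaw 0.071 [95.4 11.3]
 held stripe in tool [0.0619 0.0004] ->centre x 0.0004 yaw 0.042 [70.1  5.5]
```

Request:
apply_moves --pt "-0.001 -0.001 0 0 0 0 1" --pt "0 0 0 0 0 0 1" --pt "0 0 0 0 0 0 1" --pt "0 0 0 0 0 0 1" --pt "0 0 0 0 0 0 1"

```text
t: 39.85
tcp_pos: [0.6282, 0.0883, 0.0696]
tool_rot: [1.0, 0.021, -0.0, 0.0]
force: [0.2, -0.9, -1.5]
finger_gap: 0.139
gripper_force: 79.0
```

```bash
python3 -c "
from h import *
where(); look('w18','yellow',(.6283,.088),.043); where()"
```

```text
t39.85 tcp [0.6282 0.0883 0.0696] yaw 0.0422 zax [-0. -0. -1.] F [ 0.2 -0.9 -1.5] gap 0.139 gf 79.0
 nest [0.6283 0.0881] yaw 0.049 [95.8 11.6]
 held stripe in tool [0.0619 0.0004] ->centre x 0.0004 yaw 0.042 [70.1  5.5]
t39.90 tcp [0.6282 0.0883 0.0696] yaw 0.0421 zax [-0. -0. -1.] F [-0.2 -1.2 -0.9] gap 0.147 gf 79.0
```

The carrier and nest now agree within 0.5 mm. I'll lower it.

Request:
apply_moves --pt "-0.0003 0 0.006 0 0 -0.002 1" --pt "0 0 0.006 0 0 0 1" --pt "0 0 0.006 0 0 0 1" --pt "0 0 0.006 0 0 0 1" --pt "0 0 0 0 0 0 1"

```text
t: 40.52
tcp_pos: [0.6273, 0.0883, 0.0448]
tool_rot: [1.0, 0.022, -0.001, -0.0]
force: [-0.3, -0.5, -2.0]
finger_gap: 0.145
gripper_force: 79.0
```

Request:
apply_moves --pt "0 0 0.004 0 0 0 1" --pt "0 0 0.003 0 0 0 1" --pt "0 0 0.0005 0 0 0 1" --pt "0 0 0 0 0 0 1"

```text
t: 41.02
tcp_pos: [0.6279, 0.0883, 0.0382]
tool_rot: [1.0, 0.022, 0.0, -0.0]
force: [1.0, -0.5, -1.2]
finger_gap: 0.144
gripper_force: 79.2
```

Request:
apply_moves --pt "0 0 0.001 0 0 0 1" --pt "0 0 0 0 0 0 1" --pt "0 0 0 0 0 0 -1" --pt "0 0 0 0 0 0 -1" --pt "0 0 0 0 0 0 -1" --pt "0 0 0 0 0 0 -1"

```text
t: 41.78
tcp_pos: [0.6278, 0.0883, 0.037]
tool_rot: [1.0, 0.022, -0.0, -0.0]
force: [0.8, -0.4, 0.1]
finger_gap: 0.974
gripper_force: 0.0
```

Request:
apply_moves --pt "0 0 -0.04 0 0 0 -1" --pt "-0.02 0 -0.05 0 0 0 1" --pt "-0.03 0.03 -0.05 0 0 0 1" --pt "-0.03 0.03 -0.05 0 0 0 1" --pt "-0.03 0.03 -0.04 0 0 0 1" --pt "-0.01 0.03 -0.03 0 0 0 1" --pt "0 0.03 0 0 0 0 1" --pt "0 0 0 0 0 0 1"

```text
t: 42.78
tcp_pos: [0.5174, -0.0656, 0.2931]
tool_rot: [1.0, 0.021, 0.001, 0.0]
force: [0.6, -0.0, -0.5]
finger_gap: 0.002
gripper_force: 0.0
```

```bash
python3 -c "
from h import *
where(); s,im=grab('w19'); to(.634,-.300,.0925,0)
t=snapshot('top');
for c,nest,yw in (('red',(.633,.2186),0),('yellow',(.6282,.088),.043),('blue',(.6453,-.0793),.097)):
    print(c); hsv=cv2.cvtColor(im,cv2.COLOR_RGB2HSV); m=cmask(hsv,c,90,60); n,l,st,ce=cv2.connectedComponentsWithStats(m)
    for i in range(1,n):
        if st[i,4]>40:
            uv=np.argwhere(l==i)[:,::-1]
            r=rect(onz('wrist',uv,.021,s)); q=rect(onz('wrist',uv,.015,s))
            if np.hypot(*(r[0]-np.array(nest)))<.09: print('  z21',*r,' z15',*q)
"
```

```text
t42.77 tcp [ 0.5174 -0.0656  0.2931] yaw 0.0411 zax [ 0.002 -0.001 -1.   ] F [ 0.6 -0.  -0.5] gap 0.002 gf 0.0
shift [0.107  0.2405 0.1998] wz 0.0421
red
  z21 [0.6994 0.2127] 1.57 [94.1 13. ]  z15 [0.7009 0.2167] 1.57 [95.5 13.2]
  z21 [0.6381 0.2471] 0.068 [41.1 17. ]  z15 [0.6387 0.2516] 0.068 [41.7 17.2]
  z21 [0.5675 0.2139] 1.557 [94.3 16.4]  z15 [0.5671 0.2179] 1.557 [95.6 16.6]
yellow
  z21 [0.6942 0.0878] -1.529 [94.  13.5]  z15 [0.6957 0.09  ] -1.529 [95.3 13.7]
  z21 [0.6335 0.0983] 0.133 [41.3 26.9]  z15 [0.6341 0.1006] 0.133 [41.9 27.3]
  z21 [0.5626 0.0822] -1.524 [94.2 15.9]  z15 [0.5622 0.0843] -1.524 [95.6 16.1]
blue
  z21 [ 0.7113 -0.0729] -1.474 [94.5 12.9]  z15 [ 0.713  -0.0731] -1.474 [95.9 13.1]
  z21 [ 0.6519 -0.0812] 0.042 [41.4 15.1]  z15 [ 0.6528 -0.0814] 0.042 [42.  15.3]
  z21 [ 0.58   -0.0853] -1.47 [94.9 16.9]  z15 [ 0.5798 -0.0856] -1.47 [96.2 17.2]
```

View pics/w19.png

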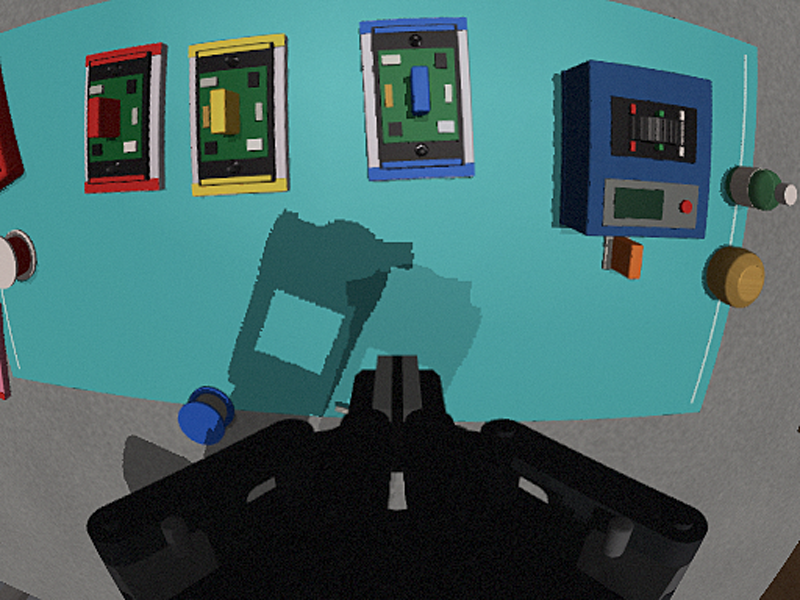

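All three carriers lie flat with dowels showing in the holes: red (125,118), yellow (237,118) and blue (418,98). The tongue is home at (625,257), and the dial line is at the white marks (682,135). Now I'll roll up about 28 mm.

Request:
apply_moves --pt "0.0135 0.03 0 0 0 0 1" --pt "0.0135 0.03 0 0 0 0 1" --pt "0.0135 0.03 0 0 0 0 1" --pt "0.0135 0.03 0 0 0 0 1" --pt "0.0135 0.03 0.02 0 0 0 1" --pt "0.0135 0.03 0.03 0 0 0 1" --pt "0.0135 0.03 0.04 0 0 0 1" --pt "0.0135 0.0295 0.04 0 0 0.042 1"

```text
t: 43.88
tcp_pos: [0.6365, -0.2974, 0.1604]
tool_rot: [1.0, 0.001, -0.0, -0.001]
force: [0.2, 0.3, -0.1]
finger_gap: -0.005
gripper_force: 0.0
```

Request:
apply_moves --pt "0 0 0.04 0 0 0 1" --pt "0 0 0.03 0 0 0 1" --pt "0 0 0 0 0 0 1" --pt "0 0 0 0 0 0 1" --pt "0 0 0 0 0 0 1"

```text
t: 44.5
tcp_pos: [0.6371, -0.2987, 0.0945]
tool_rot: [1.0, 0.001, 0.002, 0.001]
force: [0.1, -1.0, 0.7]
finger_gap: -0.002
gripper_force: 0.0
```

```bash
python3 -c "
from h import *
where(); to(.635,-.3005,.0815,0)"
```

```text
t44.50 tcp [ 0.6371 -0.2987  0.0945] yaw 0.0028 zax [ 0.003 -0.002 -1.   ] F [ 0.1 -1.   0.7] gap -0.002 gf 0.0
shift [-0.0021  0.0018  0.013 ] wz 0.0028
```

Request:
apply_moves --pt "-0.002 0 0.005 0 0 0 1" --pt "0 0 0.004 0 0 0 1" --pt "0 0 0.002 0 0 0 1" --pt "0 0 0.001 0 0 0 1" --pt "0 0 0.0005 0 0 0 1" --pt "0 0 0 0 0 0 1"

```text
t: 45.25
tcp_pos: [0.6338, -0.2985, 0.0827]
tool_rot: [1.0, 0.001, 0.0, 0.0]
force: [-3.6, 1.6, 12.9]
finger_gap: 0.004
gripper_force: 5.6
```

Request:
apply_moves --pt "0 0 -0.001 0 0 0 1" --pt "0 -0.004 -0.0007 0 0 0 1" --pt "0 -0.004 -0.0004 0 0 0 1" --pt "0 -0.004 -0.0002 0 0 0 1" --pt "0 -0.004 0 0 0 0 1" --pt "0 -0.004 0.0001 0 0 0 1" --pt "0 -0.004 0.0003 0 0 0 1" --pt "0 -0.004 0.0004 0 0 0 1"

```text
t: 46.25
tcp_pos: [0.6324, -0.2711, 0.0833]
tool_rot: [1.0, 0.001, -0.001, 0.001]
force: [-5.4, -0.1, 8.2]
finger_gap: -0.001
gripper_force: 4.4
```

Request:
apply_moves --pt "0 0 0 0 0 0 1" --pt "0 0 -0.02 0 0 0 1" --pt "0 0 -0.05 0 0 0 1" --pt "-0.03 0 -0.05 0 0 0 1" --pt "-0.03 0 -0.03 0 0 0 1" --pt "0 0 0 0 0 0 1" --pt "0 0 0 0 0 0 1" --pt "0 0 0 0 0 0 1"

```text
t: 47.25
tcp_pos: [0.5739, -0.2702, 0.2299]
tool_rot: [1.0, 0.001, -0.001, -0.001]
force: [0.8, -0.1, -0.3]
finger_gap: -0.002
gripper_force: 0.0
```

```bash
cat > dial.py <<'E'
from h import *
import sys
where(); s,im=grab(sys.argv[1]); yw=.06; ex=np.array([np.cos(yw),np.sin(yw),0]); ey=np.array([-np.sin(yw),np.cos(yw),0]); D=np.array([.634,-.2845,.044])
hsv=cv2.cvtColor(im,cv2.COLOR_RGB2HSV)
# sample brightness/saturation along the rim at each dial angle, over the wheel's width
for th in np.arange(0,1.401,.05):
    a=th-.7; P=np.array([D+40e-3*(np.cos(a)*np.array([0,0,1])+np.sin(a)*ey)+x*ex for x in np.linspace(-.006,.006,7)])
    uv=np.round(proj('wrist',P,s)).astype(int); g=im[uv[:,1],uv[:,0]].mean(0); print('%.2f %d|'%(th,g.mean()),end=' ')
E
python3 dial.py w20
```

```text
t47.25 tcp [ 0.5739 -0.2702  0.2299] yaw 0.0026 zax [-0.002  0.001 -1.   ] F [ 0.8 -0.1 -0.3] gap -0.002 gf 0.0
0.00 56| 0.05 42| 0.10 30| 0.15 48| 0.20 69| 0.25 34| 0.30 35| 0.35 72| 0.40 49| 0.45 45| 0.50 48| 0.55 93| 0.60 64| 0.65 55| 0.70 235| 0.75 184| 0.80 49| 0.85 54| 0.90 83| 0.95 35| 1.00 38| 1.05 58| 1.10 57| 1.15 26| 1.20 35| 1.25 66| 1.30 36| 1.35 29| 1.40 55|
```

The bright line peaks at 0.70-0.75 rad on the rim, at the green marks. The gripper is clear of everything, so I'll hand the job in.

```bash
python3 -c "
from station import *
print(sign_off())"
```

```text
the job is handed in; nothing more can be done
None
```

I handed the job in at about 47 s: the wheel was rolled off first, the red, yellow and blue carriers are seated on their nests, the tongue is home, and the wheel reads about 0.7 rad at the green marks; the sign-off returned no verdict.

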